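# Put the washed mixing tiles and pigment jars away

### The job

The painting is finished: put the washed mixing tiles and the pigment jars away in the wooden organiser. Pull its drawer out, lay all the white tiles from the riser in it, flat on one another in one neat pile (they are too thin to pick up where they lie: slide each one a little over the riser's front edge to get hold of it), and push the drawer fully shut; stand every pigment jar upright in a well of its own in the organiser's top. Leave the compacts, pot, brushes and tweezers where they are.

Things in the scene. Friction and masses are not known exactly. Their poses are not given: they have to be found in the camera images.
- organiser: Low wooden desk organiser, 180 deep (its x) x 190 wide (its y) x 85 mm high; fixed. Origin at the centre of its underside; its front, with the drawer, looks to its -x at x = -90 mm. A solid top block, 63 to 85 mm high, covers its full depth and width and has three round wells in a row along its y. It may stand left or right.
- drawer (a joint): The organiser's only drawer: 0 m shut, grows as it is pulled out along the organiser's -x, stop at 0.135 m. About 1 N of friction; it stays where it is left and starts up to 30 mm open. Front panel 184 mm wide, 50 high (11 to 61 mm above the table), 12 thick, flush with the organiser's front when shut.
- drawer_handle (a point): Middle of the drawer's steel bar handle, which runs 90 mm along the organiser's y, 35 mm in front of the drawer's front face and 45 mm above the table; round bar about 10 mm thick, free to grip from above with one finger between bar and panel. Moves with the drawer; axes as the organiser's.
- drawer_floor (a point): Centre of the drawer's inner floor, on its upper side, 20 mm above the table; moves with the drawer; axes as the organiser's (x points into it). Inside 140 (x) x 152 (y) mm; side and back walls 5 mm thick, 30 mm above the floor; the front panel rises 41 mm above it. With the drawer fully out, all but the rear 17 mm of the inside is clear of the organiser's top block.
- riser_edge (a point): Middle of the upper front edge of the riser, 60 mm above the table; axes as the riser's.
- riser: Low light-wood bench riser, a fixed shelf 250 deep (its x) x 280 wide (its y) x 60 mm high; flat top, no rims. Front edge looks to its -x at x = -165 mm, back edge at x = +85 mm. Origin on the table under it. The table before its front edge is bare. It may stand left or right.
- well0 (a point): Centre of the mouth of a round well in the organiser's top (well 0 of 3, in a row along the organiser's y, 60 mm apart, 30 mm before its centre), level with the top, 85 mm above the table. 45 mm wide, 14 mm deep, flat bottom; empty.
- well1 (a point): Centre of the mouth of a round well in the organiser's top (well 1 of 3, in a row along the organiser's y, 60 mm apart, 30 mm before its centre), level with the top, 85 mm above the table. 45 mm wide, 14 mm deep, flat bottom; empty.
- well2 (a point): Centre of the mouth of a round well in the organiser's top (well 2 of 3, in a row along the organiser's y, 60 mm apart, 30 mm before its centre), level with the top, 85 mm above the table. 45 mm wide, 14 mm deep, flat bottom; empty.
- tile0: White glazed mixing tile, a flat plate 110 (its x) x 50 (its y) x 3 mm, about 40 g. Origin at the centre of its underside, z up. Starts flat on the riser, side by side, long axis square to the riser's front edge within 0.12 rad. Too thin to grip where it lies; smooth: pressed from above with some 5 N it slides along with a fingertip. Two or three are present.
- tile1: White glazed mixing tile, a flat plate 110 (its x) x 50 (its y) x 3 mm, about 40 g. Origin at the centre of its underside, z up. Starts flat on the riser, side by side, long axis square to the riser's front edge within 0.12 rad. Too thin to grip where it lies; smooth: pressed from above with some 5 N it slides along with a fingertip. Two or three are present.
- tile2: White glazed mixing tile, a flat plate 110 (its x) x 50 (its y) x 3 mm, about 40 g. Origin at the centre of its underside, z up. Starts flat on the riser, side by side, long axis square to the riser's front edge within 0.12 rad. Too thin to grip where it lies; smooth: pressed from above with some 5 N it slides along with a fingertip. Two or three are present.
- jar0: Small glass pigment jar with a black screw cap, a plain cylinder 42 mm across and 45 mm high (cap 41 mm across, the top 13 mm), about 70 g, with a thick, heavy base. Origin at the centre of its underside, z up. Starts upright on the table between riser and organiser. Two or three jars are present.
- jar1: Small glass pigment jar with a black screw cap, a plain cylinder 42 mm across and 45 mm high (cap 41 mm across, the top 13 mm), about 70 g, with a thick, heavy base. Origin at the centre of its underside, z up. Starts upright on the table between riser and organiser. Two or three jars are present.
- jar2: Small glass pigment jar with a black screw cap, a plain cylinder 42 mm across and 45 mm high (cap 41 mm across, the top 13 mm), about 70 g, with a thick, heavy base. Origin at the centre of its underside, z up. Starts upright on the table between riser and organiser. Two or three jars are present.
- blusher: Bystander, not part of the job: round black compact, 52 mm across, 12 high, on the riser near its back edge. Origin at its underside.
- bronzer: Bystander, not part of the job: round black compact, 48 mm across, 14 high, on the organiser's top behind the wells. Origin at its underside.
- powder: Bystander, not part of the job: round black compact, 60 mm across, 16 high, on the table beyond the jars. Origin at its underside.
- pot: Bystander, not part of the job: small glass pot with a white cap, 48 mm across, 34 high. Origin at its underside.
- tweezers: Bystander, not part of the job: steel tweezers lying on the table at the right side, 130 mm long. Origin at its underside.
- brush0: Bystander, not part of the job: make-up brush lying on the table at the left side, 180 mm long. Origin at its underside.
- brush1: Bystander, not part of the job: make-up brush lying on the table at the left side, 180 mm long. Origin at its underside.
Things that resemble listed ones, but are neither listed nor needed, are in the scene too. What is shaped like the jar0 but turquoise is not meant. Leave any red look-alike of the jar1 alone.

How it is judged:
By the outcome, as a careful person would: the job done as asked, in the order asked, and still so for the second after the job is handed in, with the robot touching nothing.
Of tile0, tile1, tile2 only 2 to 3 are there at a start; the rules pass over those that are not, and their reading is None.
Of jar0, jar1, jar2 only 2 to 3 are there at a start; the rules pass over those that are not, and their reading is None.
At some moment in a run one of jar0, jar1, jar2 may be knocked a few centimetres aside while the robot is not near it.
It also fails if it takes over 210 s, if anything falls off the work surface, if the arm or the gripper's body presses on something with over 40 N, if the wrist force passes 120 N, or if a joint passes its speed limit or range.

### The arm

A 7-joint arm with a two-finger parallel gripper is mounted at the origin on the work surface. World frame = base frame: x ahead of the robot, y to its left, z up, the work surface at z = 0. Lengths are in m, angles in rad, forces in N, time in s.
With the tool pointing down it reaches from about 0.425 to 0.95 m from the base axis. Payload 4.7 kg.
Tool frame: the origin (TCP) lies on the front face of the gripper's body, between the roots of the fingers; the fingertips stand 70 mm ahead of it and the grasp point (between the pads) lies 51 mm ahead of it (arm.tcp_to_grasp is the distance from the TCP to the grasp point, in m); z points along the fingers, y is the line along which they close (so a half turn about z gives the same grasp; the last joint's range is limited). The gripper opens to 87 mm and grips with 3 to 60 N. Pads are 19 mm wide; open, the fingers measure 117 mm over their backs; the gripper's body (75 mm by 190 mm) begins 51 mm behind the grasp point.
Start: joints at [-1.366, 0.469, -0.049, 1.532, 0.024, 1.141, -0.082], TCP at [0.156, 0.657, 0.292] pointing down, gripper open.
Joint ranges: [-2.59, 2.59], [-0.33, 1.99], [-1.39, 1.29], [0.1, 2.45], [-1.04, 4.18], [0.21, 1.99], [-2.66, 2.66]. Speed limits (rad/s): [2.57, 2.57, 3.14, 3.14, 3.14, 3.14, 3.14].

### API

Orientations are given as a rotation vector (axis times angle).
In Python, from bench import arm gives the robot as it stands.
- The arm moves only by the tool move_arm, never from a script. Its argument "series" is a list of rows, each a list of 6 numbers: the shift along the tool's x, y, z in mm, then the turn, a rotation vector about the tool's x, y, z in rad. In form: [[tx, ty, tz, rx, ry, rz], ...]. A call has 1 to 20 rows; each row shifts and turns the commanded pose from where the row before left it, along the tool's axes as they then stand; what a row does not reach is not made up. A row lasts 1/10 s, in which the tool goes at most 50 mm and 8.59 degrees, less where a joint would pass 70% of its speed; a pose out of reach is approached as far as the arm can. A call is refused whole if a number of a shift passes 50 or a number of a turn 0.15, either way. A call with a gripper value outside its range is refused whole. "grip" is the opening, from 0 (shut) to 1 (fully open), set as the call begins (left out, the last holds). The fingers move at their own pace and stop on an object; the grip force is fixed at half the most. Time passes only in rows, so rows that do not move let the fingers close. It gives the time, the measured TCP pose, the force, the opening and the grip force at its end, in the units of the state.
- arm.read_state(): the state, without advancing time (a new reading comes with each control period).
- arm.read_camera(name): name is "scene" or "top" or "wrist"; returns a dict with "frame" (420x560x3 uint8, blue, green, red), "fx", "fy", "cx", "cy" (pixels), "rvec" (rotation vector, rad) and "tvec" (3), from world to camera coordinates, as OpenCV has them. Camera axes: x right, y down, z forward; pixel columns grow to the right and rows downward; lengths in m; the calibration is good to about 2 mm. The wrist camera is an equidistant fisheye: a pixel r from the principal point sees the ray r / f radians off the axis. A picture is of the moment at which its call begins. There is no depth.
- arm.hand_in(): hands the job in; it is judged then, once.
The state is a dict: "clock": time; "joint_positions": joint angles; "qd": joint speeds; "joint_efforts": joint torques, N m; "eef_pos": TCP position; "orientation": TCP orientation; "ft_force": force on the tool from outside, world axes, zero at the start; "moment": the same for the moment, N m; "gripper_width": opening from 0.0 (shut) to 1.0 (fully open); "gripper_force": force on a finger pad.
Only numpy, scipy, OpenCV 4.12 (cv2) and the standard library are available. Lean on these libraries where they do the work, as an engineer would, in place of code of your own. Each camera call takes 0.05 s, during which the arm holds its last target. There are 200 camera calls.

## Working session

There is one attempt and no reset: what is moved stays moved. The work goes in short steps, Python scripts to look and compute and a tool call to move; the robot and the scene stay as the last step left them, time stands still between calls to the robot, and variables do not carry over. Pictures are saved under pics/ and viewed, at most 14 in all, crops included, and the job is handed in when it is done.

Besides the shell and the picture viewer there is one more tool, called after ">>>" as name([rows], argument=value, ...), one row to a line, values as JSON. move_arm: Moves the arm, as the interface text tells. Its arguments: {"type":"object","properties":{"series":{"type":"array"},"grip":{"type":"number"}},"required":["series"]}

```bash
mkdir -p pics; cat > h.py <<'E'
import numpy as np, cv2
from scipy.spatial.transform import Rotation as R
from bench import arm
def cam(n,save=None):
    c=arm.read_camera(n)
    if save: cv2.imwrite('pics/'+save+'.png',c['frame'])
    return c
def ray(c,u,v,fish=False):
    x=(np.asarray(u,float)-c['cx'])/c['fx']; y=(np.asarray(v,float)-c['cy'])/c['fy']
    if fish:
        r=np.hypot(x,y); s=np.sin(r)/np.maximum(r,1e-9); d=np.stack([x*s,y*s,np.cos(r)],-1)
    else: d=np.stack([x,y,np.ones_like(x)],-1)
    Rm=R.from_rotvec(np.ravel(c['rvec'])).as_matrix()
    return -Rm.T@np.ravel(c['tvec']), d@Rm
def pt(c,u,v,z,fish=False):
    o,d=ray(c,u,v,fish); t=(z-o[2])/d[...,2]
    return o+d*t[...,None]
def proj(c,P,fish=False):
    Rm=R.from_rotvec(np.ravel(c['rvec'])).as_matrix()
    q=Rm@np.asarray(P,float)+np.ravel(c['tvec'])
    if fish:
        r=np.hypot(q[0],q[1]); th=np.arctan2(r,q[2]); x,y=q[0]/r*th,q[1]/r*th
    else: x,y=q[0]/q[2],q[1]/q[2]
    return c['cx']+c['fx']*x, c['cy']+c['fy']*y
def st():
    s=arm.read_state(); Rt=R.from_rotvec(s['orientation']).as_matrix()
    return s,np.array(s['eef_pos']),Rt
def delta(target,yaw=None):
    """mm shift in tool axes to bring TCP to target"""
    s,p,Rt=st(); return np.round(Rt.T@(np.array(target)-p)*1000,1)
E
python3 - <<'E'
from h import *
for n in('scene','top','wrist'):
    c=cam(n,n+'0'); o,_=ray(c,1,1); print(n,o,c['fx'],c['cx'],c['cy'],np.round(c['rvec'],3))
s,p,Rt=st(); print(p,Rt.round(3),s['clock'],s['ft_force'])
a=[cv2.imread(f'pics/{n}0.png') for n in('scene','top')]
E
```

```text
scene [ 1.2266441  -1.0192666   1.32451506] 538.0563145793226 267.01451778150675 205.70016581840554 [ 2.288  0.63  -0.278]
top [0.23462711 0.01386882 1.70373297] 535.2017657857282 276.63230118887395 199.24315832268277 [ 2.127 -2.107  0.219]
wrist [0.088903   0.67169064 0.38380764] 325.19226210127806 271.74599921466904 202.62494570695816 [-2.301 -1.818 -0.229]
[0.15629517 0.65630967 0.29145533] [[-0.973  0.232 -0.   ]
 [ 0.232  0.973 -0.001]
 [-0.    -0.001 -1.   ]] 0.15 [-0.81096416  0.00435329 -0.47269758]
```

View pics/top0.png

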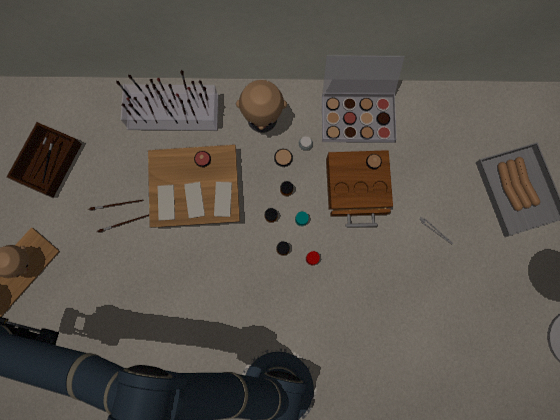

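View pics/scene0.png

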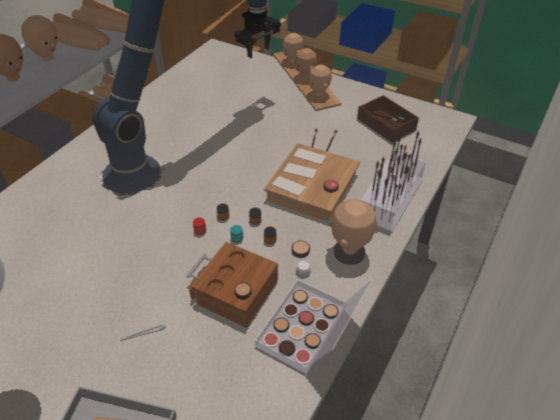

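The top view shows the riser on the left (193,186) with three tiles at (165,203), (194,200) and (222,199). The organiser is on the right (360,180), its handle at (361,223). The black-capped jars are at (287,188), (271,215) and (284,248). The turquoise jar (302,218) and red jar (313,258) are decoys.

```bash
cat > meas.py <<'E'
from h import *
def top(save=None):
    c=cam('top',save); f=c['frame']; hsv=cv2.cvtColor(f,cv2.COLOR_BGR2HSV); return c,f,hsv
def rect(c,m,box,z,k=3):
    x0,y0,x1,y1=box; mm=np.zeros_like(m); mm[y0:y1,x0:x1]=m[y0:y1,x0:x1]
    if k: mm=cv2.morphologyEx(mm,cv2.MORPH_CLOSE,np.ones((k,k)))
    cs,_=cv2.findContours(mm,cv2.RETR_EXTERNAL,cv2.CHAIN_APPROX_NONE)
    out=[]
    for q in sorted(cs,key=cv2.contourArea,reverse=True)[:4]:
        if cv2.contourArea(q)<40: continue
        P=pt(c,q[:,0,0],q[:,0,1],z)[:,:2]*1000
        (cx,cy),(w,h),a=cv2.minAreaRect(P.astype(np.float32))
        out.append((cv2.contourArea(q),round(cx,1),round(cy,1),round(w),round(h),round(a,1)))
    return out
E
python3 - <<'E'
from meas import *
c,f,hsv=top()
H,S,V=[hsv[...,i].astype(int) for i in range(3)]
for p in [(165,203),(180,170),(360,165),(287,188),(271,215),(284,248),(250,230),(302,218),(361,223),(361,211)]: print(p,hsv[p[1],p[0]])
wood=((S>90)&(V>50)).astype(np.uint8)*255
print('riser',rect(c,wood,(140,138,250,235),.06,15))
print('org',rect(c,wood,(320,140,400,235),.085,9))
white=((S<45)&(V>150)).astype(np.uint8)*255
print('tiles',rect(c,white,(148,140,242,230),.063))
dark=(V<45).astype(np.uint8)*255
print('jars',rect(c,dark,(258,170,325,260),.045,3))
cv2.imwrite('pics/a.png',cv2.resize(f[130:270,140:420],None,fx=2.85,fy=2.85,interpolation=cv2.INTER_CUBIC))
E
```

```text
(165, 203) [ 17  27 132]
(180, 170) [ 14 131 105]
(360, 165) [ 12 187  86]
(287, 188) [ 0 32 16]
(271, 215) [113  73  14]
(284, 248) [150  96  16]
(250, 230) [ 19  35 116]
(302, 218) [ 89 255  90]
(361, 223) [15 25 81]
(361, 211) [ 13 186 100]
riser [(6780.5, 613.7, 282.8, 250, 301, 4.5)]
org [(3821.5, 622.0, -246.5, 205, 199, 2.5)]
tiles []
jars [(122.5, 525.1, 25.8, 41, 38, 0.6), (122.0, 419.8, -12.6, 37, 37, 0.5), (121.5, 611.0, -22.5, 40, 42, 63.3)]
```

View pics/a.png

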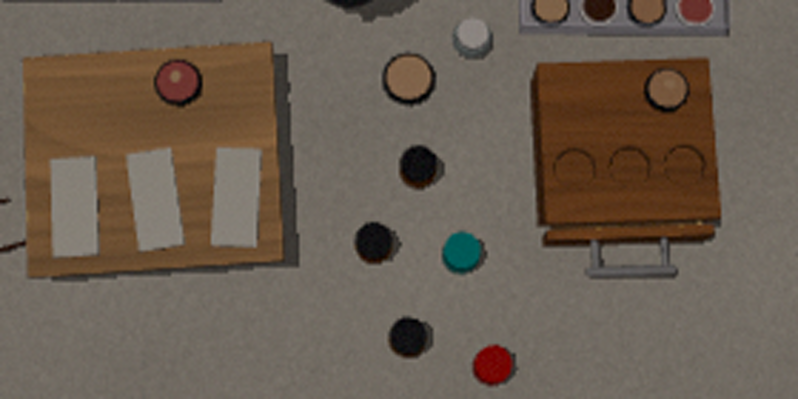

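```bash
python3 - <<'E'
from meas import *
c,f,hsv=top()
H,S,V=[hsv[...,i].astype(int) for i in range(3)]
wh=((S<60)&(V>112)).astype(np.uint8)*255
wh[:, :]=cv2.morphologyEx(wh,cv2.MORPH_OPEN,np.ones((3,3)))
print('tiles',rect(c,wh,(152,175,236,222),.063,0))
def z(pts,h):
    p=np.array(pts,float); return (pt(c,140+p[:,0]/2.857,130+p[:,1]/2.857,h)[:,:2]*1000).round(1)
print('riser',z([(24,58),(270,43),(282,262),(30,277)],.06))
print('org',z([(537,65),(709,58),(719,220),(541,224)],.085))
print('handle',z([(588,272),(676,270)],.05))
print('wells',z([(575,167),(630,166),(684,164)],.085))
print('panel front',z([(545,243),(714,238)],.061))
E
```

```text
tiles [(493.0, 558.3, 355.4, 109, 47, 3.1), (484.5, 570.5, 178.3, 49, 109, 88.3), (480.5, 566.7, 267.6, 109, 49, 10.1)]
riser [[726.3 419.2]
 [746.7 145. ]
 [498.7 125.8]
 [479.5 398.6]]
org [[ 716.8 -151.4]
 [ 726.9 -341.2]
 [ 545.1 -346. ]
 [ 538.8 -153.9]]
handle [[ 492.5 -208.4]
 [ 495.7 -304.8]]
wells [[ 602.2 -191.5]
 [ 603.9 -251.3]
 [ 606.7 -310. ]]
panel front [[ 522.3 -160.5]
 [ 529.7 -345.2]]
```

```bash
cat >> h.py <<'E'
def plan(wps,step=45,rot=0.14):
    """wps: (x,y,z mm TCP, yaw deg of tool y in world or None). prints rows n x [..]"""
    s,p,Rt=st(); p=p*1000; Ra=Rt
    for w in wps:
        yaw=w[3] if len(w)>3 else None
        cy=np.degrees(np.arctan2(Ra[1,1],Ra[0,1]))
        if yaw is not None:
            b=np.radians(yaw); y=np.array([np.cos(b),np.sin(b),0]); z=np.array([0,0,-1.]); Rg=np.stack([np.cross(y,z),y,z],1)
            rv=R.from_matrix(Ra.T@Rg).as_rotvec(); n=max(1,int(np.ceil(np.abs(rv).max()/rot)))
            if np.abs(rv).max()>.003: print('turn',n,'x',(rv/n).round(3).tolist()); Ra=Rg
        d=Ra.T@(np.array(w[:3],float)-p); n=max(1,int(np.ceil(np.linalg.norm(d)/(w[4] if len(w)>4 else step))))
        print('to',w,n,'x',(d/n).round(1).tolist(),' total',d.round(1)); p=np.array(w[:3],float)
E
python3 - <<'E'
from h import *
plan([(156,657,292,2.2),(450,300,250),(470,-150,230),(430,-253,200)])
E
```

```text
turn 10 x [-0.0, 0.0, 0.13]
to (156, 657, 292, 2.2) 1 x [0.5, -0.3, -0.2]  total [ 0.5 -0.3 -0.2]
to (450, 300, 250) 11 x [-33.5, 25.5, 3.8]  total [-368.   280.1   42. ]
to (470, -150, 230) 11 x [-40.9, 0.2, 1.8]  total [-450.4    2.7   20. ]
to (430, -253, 200) 3 x [-33.8, -14.6, 10.0]  total [-101.4  -43.9   30. ]
```

>>> move_arm([
  [0,0,0,0,0,0.13],
  [0,0,0,0,0,0.13],
  [0,0,0,0,0,0.13],
  [0,0,0,0,0,0.13],
  [0,0,0,0,0,0.13],
  [0,0,0,0,0,0.13],
  [0,0,0,0,0,0.13],
  [0,0,0,0,0,0.13],
  [0,0,0,0,0,0.13],
  [0,0,0,0,0,0.13],
], grip=0.28)

```text
clock: 1.25
eef_pos: [0.1562, 0.6566, 0.2921]
orientation: [2.186, 2.256, -0.0]
ft_force: [-0.2, 0.1, 0.0]
gripper_width: 0.293
gripper_force: 0.0
```

>>> move_arm([
  [-33.5,25.5,4,0,0,0],
  [-33.5,25.5,4,0,0,0],
  [-33.5,25.5,4,0,0,0],
  [-33.5,25.5,4,0,0,0],
  [-33.5,25.5,4,0,0,0],
  [-33.5,25.5,4,0,0,0],
  [-33.5,25.5,4,0,0,0],
  [-33.5,25.5,4,0,0,0],
  [-33.5,25.5,4,0,0,0],
  [-33.5,25.5,4,0,0,0],
  [-33.5,25.5,4,0,0,0],
])

```text
clock: 2.35
eef_pos: [0.4511, 0.2975, 0.2483]
orientation: [-2.179, -2.262, -0.001]
ft_force: [-0.2, -0.2, 0.3]
gripper_width: 0.279
gripper_force: 0.0
```

>>> move_arm([
  [-41,0,2,0,0,0],
  [-41,0,2,0,0,0],
  [-41,0,2,0,0,0],
  [-41,0,2,0,0,0],
  [-41,0,2,0,0,0],
  [-41,0,2,0,0,0],
  [-41,0,2,0,0,0],
  [-41,0,2,0,0,0],
  [-41,0,2,0,0,0],
  [-41,0,2,0,0,0],
  [-41,0,2,0,0,0],
  [-34,-14,10,0,0,0],
  [-34,-14,10,0,0,0],
  [-34,-14,10,0,0,0],
  [0,0,0,0,0,0],
])

```text
clock: 3.85
eef_pos: [0.4257, -0.26, 0.1956]
orientation: [-2.19, -2.252, 0.005]
ft_force: [-0.1, 0.6, 0.3]
gripper_width: 0.286
gripper_force: 0.0
```

```bash
python3 - <<'E'
from h import *
c=cam('wrist','w1'); s,p,Rt=st(); print(p,Rt.round(3),s['clock'],s['ft_force'],s['gripper_width'])
print(ray(c,1,1)[0])
for P in [(.492,-.256,.05),(.4937,-.301,.05),(.4903,-.211,.05),(.604,-.251,.085)]: print(proj(c,P,True))
E
```

```text
[ 0.42722591 -0.25759357  0.19586374] [[-0.031  1.    -0.001]
 [ 1.     0.031 -0.   ]
 [-0.    -0.001 -1.   ]] 3.9 [-0.14456266 -0.48624922  0.25970823] 0.28330784500175177
[ 0.4231275  -0.19200424  0.28798882]
(np.float64(358.9791937358721), np.float64(207.16765839207417))
(np.float64(354.93770936980604), np.float64(260.03277287855474))
(np.float64(361.6531782783518), np.float64(149.22344600046426))
(np.float64(500.340580884867), np.float64(216.2618361458916))
```

View pics/w1.png

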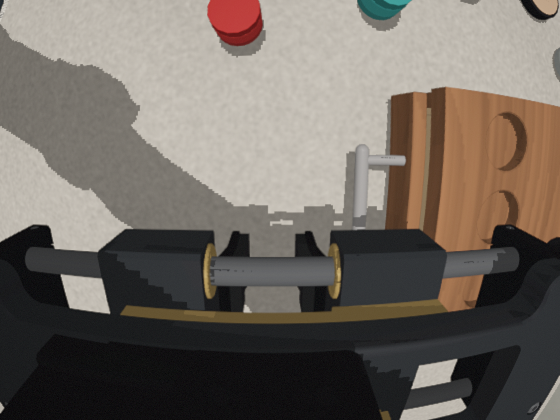

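The wrist view shows the handle bar at u≈361, v 146 to 225. That agrees with the projected (359,207), so I descend on it.

```bash
python3 - <<'E'
from h import *
plan([(492,-256,196,2.0),(492,-256,98,None,25)])
E
```

```text
turn 1 x [-0.001, 0.0, -0.004]
to (492, -256, 196, 2.0) 2 x [-0.3, 32.4, -0.1]  total [-0.7 64.8 -0.1]
to (492, -256, 98, None, 25) 4 x [0.0, 0.0, 24.5]  total [ 0.  0. 98.]
```

>>> move_arm([
  [0,32,0,0,0,0],
  [0,33,0,0,0,0],
  [0,0,0,0,0,0],
  [0,0,25,0,0,0],
  [0,0,25,0,0,0],
  [0,0,25,0,0,0],
  [0,0,23,0,0,0],
  [0,0,0,0,0,0],
])

```text
clock: 4.7
eef_pos: [0.4923, -0.2506, 0.0958]
orientation: [-2.174, -2.26, 0.003]
ft_force: [0.4, 0.6, 0.4]
gripper_width: 0.283
gripper_force: 0.0
```

>>> move_arm([
  [0,0,0,0,0,0],
  [0,0,0,0,0,0],
  [0,0,0,0,0,0],
  [0,0,0,0,0,0],
  [0,0,0,0,0,0],
], grip=0)

```text
clock: 5.2
eef_pos: [0.4946, -0.2531, 0.0995]
orientation: [2.178, 2.261, 0.002]
ft_force: [0.5, 1.4, 7.2]
gripper_width: 0.117
gripper_force: 30.0
```

>>> move_arm([
  [0,-12,0,0,0,0],
  [0,-12,0,0,0,0],
  [0,-12,0,0,0,0],
  [0,-12,0,0,0,0],
  [0,-12,0,0,0,0],
  [0,-12,0,0,0,0],
  [0,-12,0,0,0,0],
  [0,-12,0,0,0,0],
  [0,-10,0,0,0,0],
  [0,0,0,0,0,0],
])

```text
clock: 6.2
eef_pos: [0.3866, -0.2579, 0.0995]
orientation: [2.181, 2.259, 0.001]
ft_force: [-1.8, -1.0, 10.1]
gripper_width: 0.115
gripper_force: 30.0
```

>>> move_arm([
  [0,-4,0,0,0,0],
  [0,-4,0,0,0,0],
  [0,-3,0,0,0,0],
  [0,-3,0,0,0,0],
  [0,0,0,0,0,0],
  [0,0,0,0,0,0],
])

```text
clock: 6.8
eef_pos: [0.374, -0.2584, 0.0994]
orientation: [2.179, 2.259, 0.001]
ft_force: [-1.0, -0.8, 10.9]
gripper_width: 0.117
gripper_force: 30.0
```

>>> move_arm([
  [0,-2,0,0,0,0],
  [0,-2,0,0,0,0],
  [0,0,0,0,0,0],
  [0,0,0,0,0,0],
])

```text
clock: 7.2
eef_pos: [0.3736, -0.2584, 0.0996]
orientation: [2.173, 2.257, 0.005]
ft_force: [9.4, 0.5, 1.2]
gripper_width: 0.111
gripper_force: 30.0
```

>>> move_arm([
  [0,2,0,0,0,0],
  [0,2,0,0,0,0],
  [0,0,0,0,0,0],
  [0,0,0,0,0,0],
], grip=0.3)

```text
clock: 7.6
eef_pos: [0.3729, -0.2572, 0.0979]
orientation: [-2.18, -2.261, 0.001]
ft_force: [-0.3, 0.1, -0.0]
gripper_width: 0.288
gripper_force: 0.0
```

>>> move_arm([
  [0,0,-25,0,0,0],
  [0,0,-35,0,0,0],
  [0,0,-40,0,0,0],
  [0,0,-5,0,0,0],
])

```text
clock: 8.0
eef_pos: [0.375, -0.2589, 0.2065]
orientation: [2.176, 2.257, 0.005]
ft_force: [1.2, -0.6, -0.1]
gripper_width: 0.3
gripper_force: 0.0
```

```bash
python3 - <<'E'
from h import *
s,p,Rt=st(); print(p,s['joint_positions'])
plan([(p[0]*1000,p[1]*1000,205,94),(480,60,205),(573,356,180)])
E
```

```text
[ 0.37500754 -0.25887119  0.20654731] [-0.05252073  0.24595869  0.66239871  2.15941934 -0.21465834  0.79149
  0.78244434]
turn 12 x [0.0, 0.001, -0.134]
to (np.float64(375.0075432856166), np.float64(-258.87118988277604), 205, 94) 1 x [0.0, 0.0, 1.5]  total [0.  0.  1.5]
to (480, 60, 205) 8 x [-15.9, 38.8, 0.0]  total [-127.   310.8    0. ]
to (573, 356, 180) 7 x [-16.2, 41.3, 3.6]  total [-113.4  288.8   25. ]
```

>>> move_arm([
  [0,0,0,0,0,-0.134],
  [0,0,0,0,0,-0.134],
  [0,0,0,0,0,-0.134],
  [0,0,0,0,0,-0.134],
  [0,0,0,0,0,-0.134],
  [0,0,0,0,0,-0.134],
  [0,0,0,0,0,-0.134],
  [0,0,0,0,0,-0.134],
  [0,0,0,0,0,-0.134],
  [0,0,0,0,0,-0.134],
  [0,0,0,0,0,-0.134],
  [0,0,0,0,0,-0.134],
  [0,0,0,0,0,0],
], grip=0)

```text
clock: 9.3
eef_pos: [0.373, -0.2572, 0.2024]
orientation: [0.115, -3.138, -0.002]
ft_force: [-0.2, -0.4, 0.9]
gripper_width: 0.004
gripper_force: 0.0
```

>>> move_arm([
  [-16,39,0,0,0,0],
  [-16,39,0,0,0,0],
  [-16,39,0,0,0,0],
  [-16,39,0,0,0,0],
  [-16,39,0,0,0,0],
  [-16,39,0,0,0,0],
  [-16,39,0,0,0,0],
  [-16,39,0,0,0,0],
  [-16,41,4,0,0,0],
  [-16,41,4,0,0,0],
  [-16,41,4,0,0,0],
  [-16,41,4,0,0,0],
  [-16,41,4,0,0,0],
  [-16,41,4,0,0,0],
  [-16,41,4,0,0,0],
  [0,0,0,0,0,0],
  [0,0,0,0,0,0],
])

```text
clock: 11.0
eef_pos: [0.5679, 0.3583, 0.1736]
orientation: [0.116, -3.137, 0.002]
ft_force: [0.8, -0.5, 0.3]
gripper_width: 0.009
gripper_force: 0.0
```

```bash
python3 - <<'E'
from meas import *
s,p,Rt=st(); print(p,s['joint_positions'],s['ft_force'])
plan([(573,356,180,94),(573,356,133,None,15)])
c,f,hsv=top('top2')
w=cam('wrist','w2')
a=cv2.resize(f[150:290,250:410],None,fx=2.5,fy=2.5); b=w['frame']
b=cv2.resize(b,(467,350)); a=a[:350]
cv2.imwrite('pics/b.png',np.hstack([a[:, :330],b]))
E
```

```text
[0.56788766 0.35829936 0.17361395] [-0.67734273  0.57367562  0.07451275  1.65608533 -0.05083991  0.9164155
  1.06126784] [ 0.75284933 -0.4612976   0.25592587]
turn 1 x [-0.001, -0.002, 0.004]
to (573, 356, 180, 94) 1 x [-4.9, -2.7, -6.4]  total [-4.9 -2.7 -6.4]
to (573, 356, 133, None, 15) 4 x [0.0, 0.0, 11.8]  total [ 0.  0. 47.]
```

View pics/b.png

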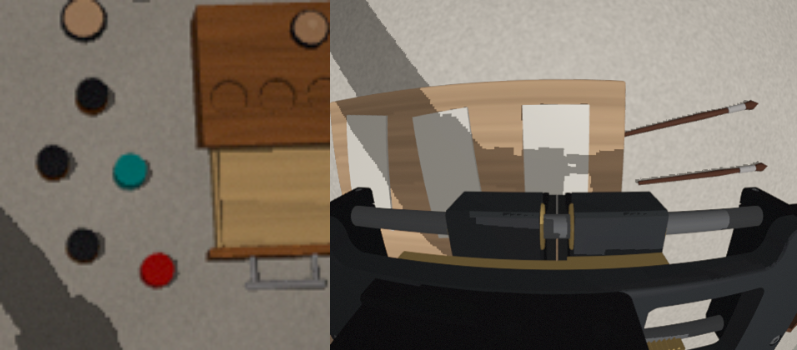

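The drawer stands open and empty. The wrist view looks down on the first tile, with the riser's front edge at the top of the picture, so I descend and press.

>>> move_arm([
  [-4,-2,0,0,0,0],
  [0,0,15,0,0,0],
  [0,0,15,0,0,0],
  [0,0,4,0,0,0],
  [0,0,0,0,0,0],
  [0,0,2,0,0,0],
  [0,0,2,0,0,0],
  [0,0,0,0,0,0],
])

```text
clock: 11.9
eef_pos: [0.5729, 0.3561, 0.1373]
orientation: [-0.117, 3.139, 0.0]
ft_force: [0.5, 0.4, -0.4]
gripper_width: 0.001
gripper_force: 0.0
```

>>> move_arm([
  [0,0,1,0,0,0],
  [0,0,1,0,0,0],
  [0,0,0,0,0,0],
])

```text
clock: 12.2
eef_pos: [0.5728, 0.356, 0.1352]
orientation: [0.117, -3.139, -0.0]
ft_force: [-0.6, 0.2, 0.2]
gripper_width: 0.003
gripper_force: 0.0
```

>>> move_arm([
  [0,0,1,0,0,0],
  [0,0,1,0,0,0],
  [0,0,1,0,0,0],
  [0,0,0,0,0,0],
])

```text
clock: 12.6
eef_pos: [0.5729, 0.3561, 0.1332]
orientation: [-0.116, 3.139, 0.0]
ft_force: [-1.8, -1.2, 4.9]
gripper_width: 0.003
gripper_force: 2.6
```

>>> move_arm([
  [0,0,1,0,0,0],
  [0,0,0,0,0,0],
])

```text
clock: 12.8
eef_pos: [0.573, 0.356, 0.1331]
orientation: [-0.116, 3.139, 0.001]
ft_force: [-3.2, -2.2, 10.7]
gripper_width: 0.005
gripper_force: 5.0
```

>>> move_arm([
  [6,0,-0.4,0,0,0],
  [6,0,0,0,0,0],
  [6,0,0,0,0,0],
  [6,0,0,0,0,0],
  [6,0,0,0,0,0],
  [6,0,0,0,0,0],
  [0,0,0,0,0,0],
])

```text
clock: 13.5
eef_pos: [0.5374, 0.354, 0.1332]
orientation: [-0.117, 3.137, 0.003]
ft_force: [0.2, -1.2, 8.3]
gripper_width: 0.004
gripper_force: 3.7
```

```bash
python3 - <<'E'
from h import *
s,p,Rt=st(); print(p,s['ft_force'])
c=cam('wrist'); f=c['frame']; hsv=cv2.cvtColor(f,cv2.COLOR_BGR2HSV)
cv2.imwrite('pics/w3.png',f)
# expected projections of current front end if slid 36 : and of edge
for P in [(.5215,.353,.063),(.482,.354,.06)]: print(proj(c,P,True))
for u in range(290,341,10): print(u, [tuple(hsv[v,u]) for v in ()])
E
```

```text
[0.53741839 0.35402091 0.1331667 ] [ 0.24944287 -1.16002655  8.3465091 ]
(np.float64(272.7873395497617), np.float64(223.00096245113227))
(np.float64(280.5842631035472), np.float64(147.39469045631228))
290 []
300 []
310 []
320 []
330 []
340 []
```

View pics/w3.png

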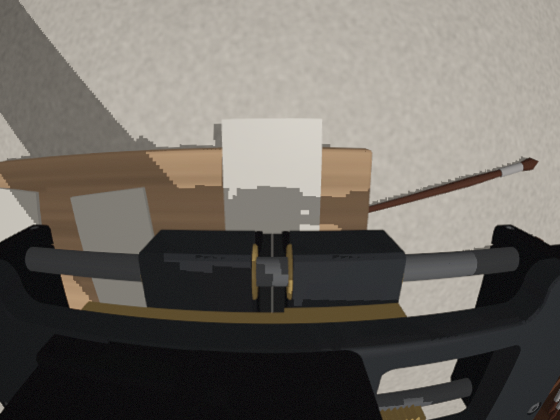

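The tile follows the finger: its front end at v≈118 is past the riser edge at v≈149. I slide it 30 mm more, then move on to the middle tile.

>>> move_arm([
  [6,0,0,0,0,0],
  [6,0,0,0,0,0],
  [6,0,0,0,0,0],
  [6,0,0,0,0,0],
  [6,0,0,0,0,0],
  [0,0,0,0,0,0],
  [0,0,0,0,0,0],
  [0,0,-10,0,0,0],
  [0,0,-15,0,0,0],
  [0,0,0,0,0,0],
])

```text
clock: 14.55
eef_pos: [0.5079, 0.3519, 0.159]
orientation: [-0.116, 3.136, 0.004]
ft_force: [-0.1, -0.5, -0.4]
gripper_width: 0.004
gripper_force: 0.0
```

```bash
python3 - <<'E'
from h import *
s,p,Rt=st(); print(p,s['ft_force'])
c=cam('wrist','w4')
hsv=cv2.cvtColor(c['frame'],cv2.COLOR_BGR2HSV)
plan([(582,270,158,94),(582,270,135,None,15)],30)
E
```

```text
[0.50786009 0.35186181 0.15896842] [-0.07709913 -0.45004785 -0.40003883]
turn 1 x [0.002, 0.002, 0.004]
to (582, 270, 158, 94) 4 x [-17.2, -21.6, -0.0]  total [-68.6 -86.6  -0. ]
to (582, 270, 135, None, 15) 2 x [0.0, 0.0, 11.5]  total [ 0.  0. 23.]
```

>>> move_arm([
  [-17,-21.5,0,0,0,0],
  [-17,-21.5,0,0,0,0],
  [-17,-21.5,0,0,0,0],
  [-17,-22,0,0,0,0],
  [0,0,0,0,0,0],
  [0,0,12,0,0,0],
  [0,0,11,0,0,0],
  [0,0,0,0,0,0],
  [0,0,1.5,0,0,0],
  [0,0,0,0,0,0],
])

```text
clock: 15.6
eef_pos: [0.5803, 0.2715, 0.1331]
orientation: [0.12, -3.139, -0.001]
ft_force: [-3.0, -2.1, 12.4]
gripper_width: 0.004
gripper_force: 6.2
```

>>> move_arm([
  [0,0,1,0,0,0],
  [0,0,1,0,0,0],
  [0,0,0,0,0,0],
])

```text
clock: 15.9
eef_pos: [0.5804, 0.2715, 0.1331]
orientation: [0.12, -3.139, -0.001]
ft_force: [-6.2, -3.5, 23.7]
gripper_width: 0.005
gripper_force: 11.5
```

>>> move_arm([
  [0,0,-2.6,0,0,0],
  [6,0,0,0,0,0],
  [6,0,0,0,0,0],
  [6,0,0,0,0,0],
  [6,0,0,0,0,0],
  [6,0,0,0,0,0],
  [6,0,0,0,0,0],
  [6,0,0,0,0,0],
  [6,0,0,0,0,0],
  [6,0,0,0,0,0],
  [6,0,0,0,0,0],
  [6,0,0,0,0,0],
  [0,0,0,0,0,0],
  [0,0,0,0,0,0],
])

```text
clock: 17.3
eef_pos: [0.515, 0.2664, 0.1331]
orientation: [-0.119, 3.138, 0.002]
ft_force: [0.4, -0.2, 8.4]
gripper_width: 0.006
gripper_force: 4.2
```

>>> move_arm([
  [0,0,-10,0,0,0],
  [0,0,-14,0,0,0],
  [0,0,0,0,0,0],
])

```text
clock: 17.6
eef_pos: [0.5158, 0.2658, 0.1584]
orientation: [-0.118, 3.137, 0.003]
ft_force: [0.3, 0.2, -0.3]
gripper_width: 0.005
gripper_force: 0.0
```

```bash
python3 - <<'E'
from h import *
s,p,Rt=st(); print(p,s['ft_force'])
plan([(586,178,p[2]*1000,94),(586,178,133,None,15)],30)
E
```

```text
[0.51582857 0.26583989 0.15836455] [ 0.31759369  0.15381069 -0.26694481]
turn 1 x [0.002, 0.002, 0.005]
to (586, 178, np.float64(158.36455178273812), 94) 4 x [-16.0, -23.1, 0.0]  total [-63.9 -92.5   0. ]
to (586, 178, 133, None, 15) 2 x [0.0, 0.0, 12.7]  total [ 0.   0.  25.4]
```

>>> move_arm([
  [-16,-23,0,0,0,0],
  [-16,-23,0,0,0,0],
  [-16,-23,0,0,0,0],
  [-16,-23,0,0,0,0],
  [0,0,0,0,0,0],
  [0,0,12,0,0,0],
  [0,0,10,0,0,0],
  [0,0,2,0,0,0],
  [0,0,0,0,0,0],
  [0,0,0,0,0,0],
])

```text
clock: 18.6
eef_pos: [0.585, 0.1794, 0.1331]
orientation: [0.12, -3.138, -0.001]
ft_force: [-2.9, -1.9, 9.8]
gripper_width: 0.006
gripper_force: 4.9
```

>>> move_arm([
  [6,0,0,0,0,0],
  [6,0,0,0,0,0],
  [6,0,0,0,0,0],
  [6,0,0,0,0,0],
  [6,0,0,0,0,0],
  [6,0,0,0,0,0],
  [6,0,0,0,0,0],
  [6,0,0,0,0,0],
  [6,0,0,0,0,0],
  [6,0,0,0,0,0],
  [5,0,0,0,0,0],
  [0,0,0,0,0,0],
  [0,0,0,0,0,0],
  [0,0,-15,0,0,0],
  [0,0,-35,0,0,0],
  [0,30,-35,0,0,0],
  [0,40,-35,0,0,0],
  [0,10,0,0,0,0],
  [0,0,0,0,0,0],
], grip=0)

```text
clock: 20.5
eef_pos: [0.5138, 0.2537, 0.2501]
orientation: [0.126, -3.138, -0.001]
ft_force: [-0.4, -0.2, -0.6]
gripper_width: 0.006
gripper_force: 0.0
```

```bash
python3 - <<'E'
from meas import *
s,p,Rt=st(); print(p,s['ft_force'])
c=cam('wrist','w5'); hsv=cv2.cvtColor(c['frame'],cv2.COLOR_BGR2HSV)
for u,v in [(280,100)]: print(hsv[v,u])
c2,f,h2=top('top5')
cv2.imwrite('pics/c.png',np.hstack([cv2.resize(c['frame'],(467,350)),cv2.resize(f[140:290,140:280],None,fx=2.333,fy=2.333)]))
E
```

```text
[0.51378772 0.25366721 0.25008016] [-0.41031501 -0.21283553 -0.59646122]
[ 18  21 183]
```

View pics/c.png

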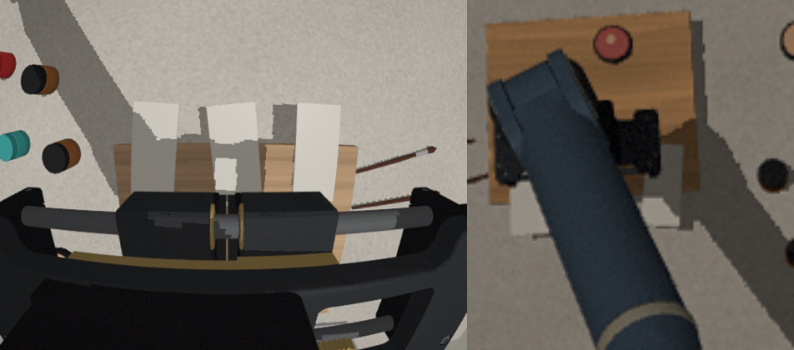

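All three tiles overhang the riser edge (v≈145). Their front corners in the scaled view are (133,103)/(180,105), (206,106)/(255,102) and (295,103)/(341,106).

```bash
python3 - <<'E'
from h import *
c=cam('wrist'); k=1/0.834
def P(u,v,z): return (pt(c,np.array([u*k]),np.array([v*k]),z,True)[0,:2]*1000).round(1)
for n,a,b in [('t2',(133,102),(180,104)),('t1',(206,106),(255,101)),('t0',(295,102),(341,105))]:
    A,B=P(*a,.063),P(*b,.063); d=B-A; print(n,A,B,(A+B)/2,np.hypot(*d).round(1),'yaw y',np.degrees(np.arctan2(d[1],d[0])).round(1))
print('edge',P(116,145,.06),P(357,147,.06))
plan([(472,267,190,100)])
E
```

```text
t2 [450.8 144.6] [451.2 196. ] [451.  170.3] 51.4 yaw y 89.6
t1 [451.8 222.9] [442.8 272.4] [447.3  247.65] 50.3 yaw y 100.3
t0 [439.4 314.2] [435.9 366.6] [437.65 340.4 ] 52.5 yaw y 93.8
edge [498.9 124.2] [480.1 394.9]
turn 1 x [-0.002, -0.004, -0.101]
to (472, 267, 190, 100) 2 x [19.4, 12.6, 29.3]  total [38.8 25.2 58.6]
```

>>> move_arm([
  [0,0,0,0,0,-0.101],
  [20,4,25,0,0,0],
  [20,4,25,0,0,0],
  [0,0,10,0,0,0],
  [0,0,0,0,0,0],
  [0,0,0,0,0,0],
], grip=0.78)

```text
clock: 21.25
eef_pos: [0.4762, 0.2509, 0.1909]
orientation: [-0.272, 3.129, -0.0]
ft_force: [-0.0, 0.1, 0.2]
gripper_width: 0.469
gripper_force: 0.0
```

```bash
python3 - <<'E'
from h import *
s,p,Rt=st(); print(p,s['gripper_width'])
c=cam('wrist','w6')
for P in [(.447,.250,.063),(.489,.262,.06)]: print(proj(c,P,True))
g=Rt@np.array([0,0,.07])+p; print(g)
for t in (-.034,.034): print('tip',proj(c,p+Rt@np.array([0,t,.07]),True))
E
```

```text
[0.47615746 0.25087203 0.19090088] 0.4685573488740059
(np.float64(278.3816363092739), np.float64(179.23670823839214))
(np.float64(284.2064040642805), np.float64(237.00840174153183))
[0.47623098 0.2508701  0.12090092]
tip (np.float64(210.3371662474658), np.float64(250.92479469536994))
tip (np.float64(334.4517926349217), np.float64(250.9245345300682))
```

View pics/w6.png

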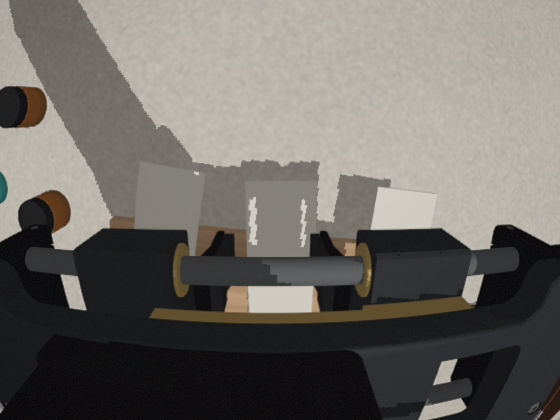

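>>> move_arm([
  [3,8,0,0,0,0],
  [0,0,0,0,0,0],
  [0,0,22,0,0,0],
  [0,0,22,0,0,0],
  [0,0,16,0,0,0],
  [0,0,6,0,0,0],
  [0,0,0,0,0,0],
  [0,0,0,0,0,0],
])

```text
clock: 22.1
eef_pos: [0.4709, 0.2593, 0.1254]
orientation: [-0.275, 3.128, 0.001]
ft_force: [0.3, 0.4, -0.4]
gripper_width: 0.781
gripper_force: 0.0
```

>>> move_arm([
  [0,0,0,0,0,0],
  [0,0,0,0,0,0],
  [0,0,0,0,0,0],
  [0,0,0,0,0,0],
  [0,0,0,0,0,0],
], grip=0.3)

```text
clock: 22.6
eef_pos: [0.4706, 0.259, 0.125]
orientation: [-0.275, 3.129, 0.001]
ft_force: [-0.9, 0.3, 1.1]
gripper_width: 0.564
gripper_force: 29.9
```

>>> move_arm([
  [0,0,-10,0,0,0],
  [0,0,-20,0,0,0],
  [0,0,-25,0,0,0],
  [0,0,-20,0,0,0],
  [0,0,0,0,0,0.137],
  [0,0,0,0,0,0],
])

```text
clock: 23.2
eef_pos: [0.4706, 0.259, 0.2008]
orientation: [-0.06, 3.14, 0.001]
ft_force: [-0.6, 0.0, -1.2]
gripper_width: 0.561
gripper_force: 29.9
```

```bash
python3 - <<'E'
from h import *
s,p,Rt=st(); print(p,s['gripper_width'],s['gripper_force'],s['ft_force'])
plan([(470,0,200,92.2),(451,-255,200)])
E
```

```text
[0.47059443 0.25898962 0.20083762] 0.5613871256406798 29.874295592308044 [-0.57064832  0.03499755 -1.21636314]
to (470, 0, 200, 92.2) 6 x [1.7, -43.1, 0.1]  total [  10.5 -258.8    0.6]
to (451, -255, 200) 6 x [4.8, -42.3, -0.0]  total [  28.7 -254.1   -0.3]
```

>>> move_arm([
  [2,-36,0,0,0,0],
  [2,-37,0,0,0,0],
  [2,-37,0,0,0,0],
  [2,-37,0,0,0,0],
  [1,-37,0,0,0,0],
  [1,-37,0,0,0,0],
  [1,-37,0,0,0,0],
  [4,-36,0,0,0,0],
  [4,-36,0,0,0,0],
  [4,-36,0,0,0,0],
  [4,-37,0,0,0,0],
  [4,-37,0,0,0,0],
  [4,-37,0,0,0,0],
  [4,-36,0,0,0,0],
  [0,0,0,0,0,0],
  [0,0,0,0,0,0],
])

```text
clock: 24.8
eef_pos: [0.4504, -0.2556, 0.1992]
orientation: [0.06, -3.14, -0.001]
ft_force: [0.2, -0.1, -0.3]
gripper_width: 0.564
gripper_force: 29.9
```

```bash
python3 - <<'E'
from h import *
s,p,Rt=st(); print(p,s['gripper_width'],s['ft_force'])
c=cam('wrist','w7'); print(proj(c,(.408,-.257,.061),True),proj(c,(.373,-.258,.05),True),proj(c,p+Rt@np.array([.025,0,.065]),True))
for y in(-.333,-.181): print(proj(c,(.42,y,.061),True))
E
```

```text
[ 0.45042243 -0.25556656  0.1991995 ] 0.5643165081644518 [ 0.19923099 -0.14168909 -0.30748471]
(np.float64(272.62004471080024), np.float64(158.2454020652439)) (np.float64(273.05596000311743), np.float64(109.6141769684725)) (np.float64(272.8189029904662), np.float64(209.48116396741614))
(np.float64(169.52849318616393), np.float64(171.8554877422872))
(np.float64(373.856574416644), np.float64(179.57736284800467))
```

View pics/w7.png

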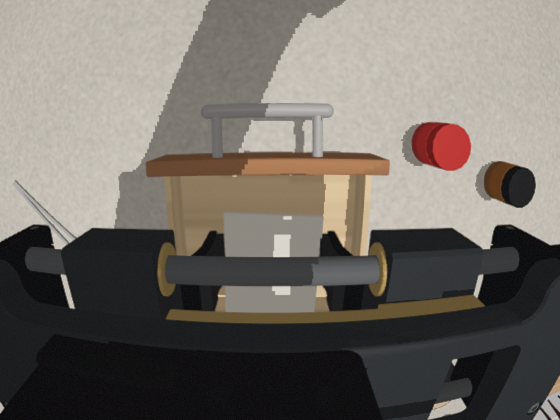

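The tile is held square, with its front end at v≈212. The drawer's midline is at u≈268, about 3 mm towards -y of the tool, so I correct that and lower.

>>> move_arm([
  [0,-3,0,0,0,0],
  [0,0,0,0,0,0],
  [0,0,25,0,0,0],
  [0,0,30,0,0,0],
  [0,0,25,0,0,0],
  [0,0,15,0,0,0],
  [0,0,10,0,0,0],
  [0,0,2,0,0,0],
  [0,0,0,0,0,0],
  [0,0,0,0,0,0],
])

```text
clock: 25.85
eef_pos: [0.4517, -0.2584, 0.0934]
orientation: [-0.06, 3.139, -0.001]
ft_force: [-0.1, 0.5, -0.3]
gripper_width: 0.56
gripper_force: 29.9
```

>>> move_arm([
  [0,0,1,0,0,0],
  [0,0,1,0,0,0],
  [0,0,0,0,0,0],
])

```text
clock: 26.15
eef_pos: [0.4512, -0.2582, 0.0908]
orientation: [-0.06, 3.141, -0.0]
ft_force: [1.5, 0.6, -0.2]
gripper_width: 0.557
gripper_force: 29.9
```

>>> move_arm([
  [0,0,0,0,0,0],
  [0,0,0,0,0,0],
  [0,0,0,0,0,0],
  [0,0,-10,0,0,0],
  [0,0,-25,0,0,0],
  [0,0,-35,0,0,0],
  [0,0,-35,0,0,0],
  [0,0,0,0,0,0],
  [0,0,0,0,0,0],
], grip=0.66)

```text
clock: 27.05
eef_pos: [0.4515, -0.2583, 0.1969]
orientation: [-0.06, 3.139, -0.001]
ft_force: [-1.3, 0.4, -0.6]
gripper_width: 0.656
gripper_force: 0.0
```

```bash
python3 - <<'E'
from h import *
s,p,Rt=st(); print(p,s['gripper_width'],s['ft_force'])
c=cam('wrist','w8')
f=c['frame']; hsv=cv2.cvtColor(f,cv2.COLOR_BGR2HSV)
plan([(470,0,200,89.8),(473,160,200)])
E
```

```text
[ 0.45146055 -0.25834522  0.19689477] 0.6557752111805653 [-1.27867132  0.43899878 -0.62499509]
turn 1 x [0.0, 0.0, 0.042]
to (470, 0, 200, 89.8) 6 x [-3.0, 43.0, -0.7]  total [-18.2 258.   -4.2]
to (473, 160, 200) 4 x [-0.6, 40.0, 0.0]  total [ -2.4 160.    0. ]
```

View pics/w8.png

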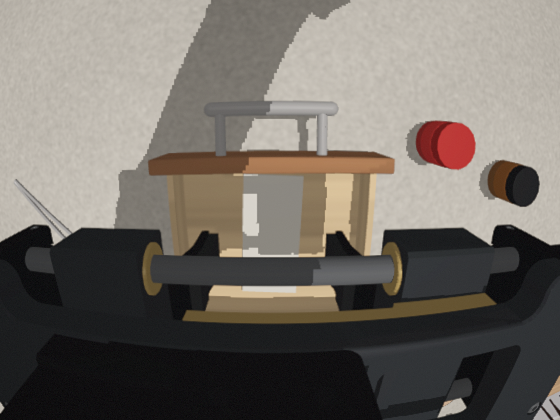

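The tile lies flat in the drawer, between u 243 and 303. Next is the right-hand tile.

>>> move_arm([
  [-2,40,0,0,0,0.056],
  [-3,43,0,0,0,0],
  [-3,43,0,0,0,0],
  [-3,43,0,0,0,0],
  [-3,43,0,0,0,0],
  [-3,43,0,0,0,0],
  [-3,43,0,0,0,0],
  [-3,43,0,0,0,0],
  [-3,43,0,0,0,0],
  [-2,43,0,0,0,0],
  [0,0,0,0,0,0],
  [0,0,0,0,0,0],
], grip=0.8)

```text
clock: 28.3
eef_pos: [0.4836, 0.1689, 0.1943]
orientation: [-0.024, -3.139, 0.002]
ft_force: [-0.3, -0.7, -0.4]
gripper_width: 0.804
gripper_force: 0.0
```

```bash
python3 - <<'E'
from h import *
s,p,Rt=st(); print(p,s['gripper_width'])
c=cam('wrist','w9'); f=c['frame'].astype(int)
for P in [(.451,.172,.063),(.476,.172,.063),(.495,.172,.06)]: print(proj(c,P,True))
hsv=cv2.cvtColor(c['frame'],cv2.COLOR_BGR2HSV)
for v in (195,210,220): print(v,[ (u,*hsv[v,u]) for u in range(225,325,6)])
E
```

```text
[0.48358022 0.16888091 0.19426957] 0.8044977077342339
(np.float64(276.6646559189989), np.float64(173.62520403877954))
(np.float64(277.06930864664014), np.float64(208.23928602356827))
(np.float64(277.27769582988435), np.float64(231.9331147826233))
195 [(225, np.uint8(16), np.uint8(24), np.uint8(115)), (231, np.uint8(19), np.uint8(25), np.uint8(114)), (237, np.uint8(19), np.uint8(24), np.uint8(115)), (243, np.uint8(18), np.uint8(23), np.uint8(111)), (249, np.uint8(21), np.uint8(20), np.uint8(127)), (255, np.uint8(21), np.uint8(20), np.uint8(126)), (261, np.uint8(18), np.uint8(20), np.uint8(127)), (267, np.uint8(21), np.uint8(20), np.uint8(127)), (273, np.uint8(18), np.uint8(20), np.uint8(125)), (279, np.uint8(21), np.uint8(20), np.uint8(127)), (285, np.uint8(18), np.uint8(20), np.uint8(128)), (291, np.uint8(20), np.uint8(18), np.uint8(127)), (297, np.uint8(18), np.uint8(20), np.uint8(126)), (303, np.uint8(21), np.uint8(20), np.uint8(127)), (309, np.uint8(21), np.uint8(20), np.uint8(128)), (315, np.uint8(18), np.uint8(27), np.uint8(115)), (321, np.uint8(18), np.uint8(21), np.uint8(186))
[... 1011 characters left out ...]
 (243, np.uint8(19), np.uint8(24), np.uint8(116)), (249, np.uint8(21), np.uint8(20), np.uint8(128)), (255, np.uint8(20), np.uint8(15), np.uint8(201)), (261, np.uint8(18), np.uint8(16), np.uint8(202)), (267, np.uint8(20), np.uint8(15), np.uint8(201)), (273, np.uint8(20), np.uint8(15), np.uint8(201)), (279, np.uint8(21), np.uint8(20), np.uint8(130)), (285, np.uint8(21), np.uint8(20), np.uint8(127)), (291, np.uint8(18), np.uint8(20), np.uint8(127)), (297, np.uint8(18), np.uint8(20), np.uint8(127)), (303, np.uint8(21), np.uint8(20), np.uint8(126)), (309, np.uint8(18), np.uint8(20), np.uint8(127)), (315, np.uint8(19), np.uint8(25), np.uint8(111)), (321, np.uint8(18), np.uint8(23), np.uint8(109))]
```

View pics/w9.png

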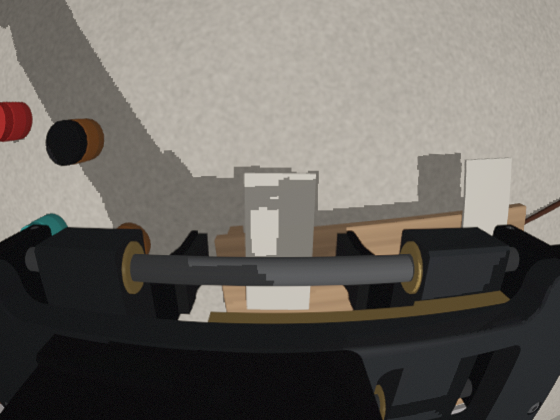

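The tile spans u 246 to 312 with its front end at v≈172. The tool has to go 8.5 mm in x and 6 mm in y, then 69 mm down.

>>> move_arm([
  [8.5,6,0,0,0,0],
  [0,0,0,0,0,0],
  [0,0,22,0,0,0],
  [0,0,22,0,0,0],
  [0,0,18,0,0,0],
  [0,0,7,0,0,0],
  [0,0,0,0,0,0],
  [0,0,0,0,0,0],
])

```text
clock: 29.15
eef_pos: [0.4765, 0.1743, 0.1273]
orientation: [0.029, 3.14, 0.001]
ft_force: [-0.4, -0.3, 0.9]
gripper_width: 0.795
gripper_force: 0.0
```

>>> move_arm([
  [0,0,0,0,0,0],
  [0,0,0,0,0,0],
  [0,0,0,0,0,0],
  [0,0,0,0,0,0],
  [0,0,0,0,0,0],
], grip=0.3)

```text
clock: 29.65
eef_pos: [0.4763, 0.1746, 0.1269]
orientation: [0.028, 3.141, 0.001]
ft_force: [0.5, -0.2, 1.9]
gripper_width: 0.562
gripper_force: 30.0
```

```bash
python3 - <<'E'
from h import *
s,p,Rt=st(); print(p,s['gripper_width'],s['gripper_force'])
q=p*1000
plan([(q[0],q[1],200),(q[0],q[1],200,92.2),(451.5,-258,200)],42)
E
```

```text
[0.47628868 0.17456167 0.12692757] 0.5615055793362983 29.988529086112976
to (np.float64(476.28867547537766), np.float64(174.56167005448455), 200) 2 x [-0.0, 0.0, -36.5]  total [ -0.    0.  -73.1]
turn 1 x [0.0, 0.001, -0.056]
to (np.float64(476.28867547537766), np.float64(174.56167005448455), 200, 92.2) 1 x [0.0, 0.0, 0.0]  total [0. 0. 0.]
to (451.5, -258, 200) 11 x [3.8, -39.2, 0.0]  total [  41.4 -431.3    0. ]
```

>>> move_arm([
  [0,0,-10,0,0,0],
  [0,0,-28,0,0,0],
  [0,0,-35,0,0,0],
  [0,0,0,0,0,-0.056],
  [0,0,0,0,0,0],
])

```text
clock: 30.15
eef_pos: [0.4764, 0.1746, 0.2011]
orientation: [-0.06, 3.139, 0.002]
ft_force: [-0.0, 1.2, -0.7]
gripper_width: 0.557
gripper_force: 30.0
```

>>> move_arm([
  [3,-31,0,0,0,0],
  [4,-40,0,0,0,0],
  [4,-40,0,0,0,0],
  [4,-40,0,0,0,0],
  [4,-40,0,0,0,0],
  [4,-40,0,0,0,0],
  [4,-40,0,0,0,0],
  [4,-40,0,0,0,0],
  [4,-40,0,0,0,0],
  [3,-40,0,0,0,0],
  [3,-40,0,0,0,0],
  [0,0,0,0,0,0],
  [0,0,0,0,0,0],
  [0,0,0,0,0,0],
])

```text
clock: 31.55
eef_pos: [0.4514, -0.2564, 0.199]
orientation: [0.061, -3.14, -0.002]
ft_force: [0.6, 0.9, -0.4]
gripper_width: 0.56
gripper_force: 30.0
```

```bash
python3 - <<'E'
from h import *
for i in range(2): s,p,Rt=st(); print(p,s['gripper_width'],s['ft_force'],np.degrees(np.arctan2(Rt[1,1],Rt[0,1])))
c=cam('wrist','w10')
V=cv2.cvtColor(c['frame'],cv2.COLOR_BGR2HSV)
o=cv2.imread('pics/w7.png'); vo=cv2.cvtColor(o,cv2.COLOR_BGR2HSV)
for n,x in(('held1',vo),('held2',V)):
    print(n,[ [int(np.argmax(np.abs(np.diff(x[180:235,u,1].astype(int)))))+180] for u in (235,250,300,310)], x[225,215:235,1].tolist(), x[225,310:330,1].tolist())
E
```

```text
[ 0.45138654 -0.2564332   0.19900048] 0.5604073034709282 [ 0.62712439  0.94476442 -0.38094555] 92.23975128198178
[ 0.45138654 -0.2564332   0.19900048] 0.5604073034709282 [ 0.62712439  0.94476442 -0.38094555] 92.23975128198178
held1 [[211], [211], [213], [214]] [86, 86, 86, 85, 87, 86, 85, 87, 66, 35, 22, 20, 20, 20, 20, 20, 20, 22, 22, 20] [20, 22, 20, 20, 20, 22, 22, 20, 20, 20, 20, 18, 34, 72, 74, 73, 75, 73, 72, 73]
held2 [[206], [186], [207], [207]] [87, 88, 85, 87, 85, 85, 88, 85, 58, 27, 20, 20, 20, 20, 22, 22, 20, 20, 22, 20] [20, 22, 20, 20, 20, 20, 22, 22, 20, 18, 22, 52, 84, 75, 74, 72, 73, 73, 73, 73]
```

>>> move_arm([
  [-3,-2,0,0,0,0.012],
  [0,0,0,0,0,0],
  [0,0,25,0,0,0],
  [0,0,30,0,0,0],
  [0,0,25,0,0,0],
  [0,0,15,0,0,0],
  [0,0,9,0,0,0],
  [0,0,3,0,0,0],
  [0,0,0,0,0,0],
  [0,0,0,0,0,0],
])

```text
clock: 32.6
eef_pos: [0.4553, -0.2598, 0.0933]
orientation: [-0.042, 3.14, -0.001]
ft_force: [-0.2, 0.4, 0.3]
gripper_width: 0.563
gripper_force: 30.0
```

>>> move_arm([
  [0,0,0,0,0,0],
  [0,0,0,0,0,0],
  [0,0,0,0,0,0],
  [0,0,-10,0,0,0],
  [0,0,-25,0,0,0],
  [0,0,-35,0,0,0],
  [0,0,-37,0,0,0],
  [0,0,0,0,0,0],
  [0,0,0,0,0,0],
], grip=0.66)

```text
clock: 33.5
eef_pos: [0.455, -0.2598, 0.2009]
orientation: [-0.041, 3.139, -0.001]
ft_force: [-0.1, 0.2, -0.4]
gripper_width: 0.661
gripper_force: 0.0
```

```bash
python3 - <<'E'
from h import *
s,p,Rt=st(); print(p,s['gripper_width'],s['ft_force'])
c=cam('wrist','w11')
plan([(463,346,196,93.8)],42)
E
```

```text
[ 0.45501078 -0.25981238  0.20092506] 0.6606984594511833 [-0.10189694  0.18136233 -0.41513196]
turn 1 x [0.0, 0.0, -0.04]
to (463, 346, 196, 93.8) 15 x [-3.2, 40.2, 0.3]  total [-48.7 603.5   3.8]
```

View pics/w11.png

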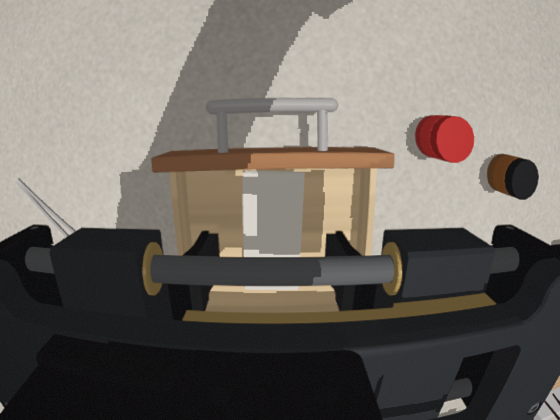

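The second tile lies square on the first, seen as one outline from u 243 to 303. Now the third; I will read its edges numerically.

>>> move_arm([
  [-3,30,0,0,0,-0.04],
  [-3,42,0,0,0,0],
  [-3,42,0,0,0,0],
  [-3,42,0,0,0,0],
  [-3,42,0,0,0,0],
  [-3,42,0,0,0,0],
  [-3,42,0,0,0,0],
  [-3,42,0,0,0,0],
  [-3,42,0,0,0,0],
  [-3,42,0,0,0,0],
  [-3,42,0,0,0,0],
  [-3,42,0,0,0,0],
  [-3,42,0,0,0,0],
  [-3,40,0,0,0,0],
  [-4,30,0,0,0,0],
  [0,0,3,0,0,0],
  [0,0,0,0,0,0],
  [0,0,0,0,0,0],
], grip=0.8)

```text
clock: 35.35
eef_pos: [0.4617, 0.344, 0.1955]
orientation: [0.101, -3.138, 0.004]
ft_force: [0.2, 0.0, -0.5]
gripper_width: 0.801
gripper_force: 0.0
```

```bash
python3 - <<'E'
from h import *
s,p,Rt=st(); print(p,s['gripper_width'])
c=cam('wrist','w12')
for P in [(.4376,.345,.063),(.463,.346,.063),(.482,.346,.06)]: print(proj(c,P,True))
hsv=cv2.cvtColor(c['frame'],cv2.COLOR_BGR2HSV)
for v in (195,205,215): print(v,hsv[v,225:330:4,1].tolist(),hsv[v,225:330:4,2].tolist())
for u in (260,275,290): print(u,hsv[150:215:3,u,1].tolist(),hsv[150:215:3,u,2].tolist())
E
```

```text
[0.46167888 0.34403075 0.19554447] 0.80119933226816
(np.float64(276.5091802894703), np.float64(185.36150289497124))
(np.float64(275.496683093086), np.float64(219.75997382411845))
(np.float64(273.74254138002294), np.float64(242.59183762197048))
195 [25, 24, 23, 26, 24, 19, 19, 23, 21, 21, 19, 21, 21, 19, 19, 19, 19, 19, 19, 19, 19, 17, 22, 26, 21, 21, 21] [111, 115, 112, 107, 108, 132, 133, 124, 124, 123, 123, 123, 123, 123, 123, 123, 123, 123, 124, 123, 123, 122, 116, 119, 180, 181, 183]
205 [25, 26, 25, 24, 25, 18, 19, 16, 17, 16, 15, 17, 15, 19, 19, 19, 21, 19, 21, 19, 19, 21, 24, 20, 21, 21, 21] [113, 108, 112, 108, 110, 125, 124, 189, 199, 197, 198, 198, 200, 122, 123, 123, 124, 123, 122, 123, 123, 124, 119, 178, 181, 179, 181]
215 [25, 24, 25, 24, 21, 21, 20, 16, 17, 16, 17, 17, 18, 19, 21, 19, 19, 21, 19, 21, 23, 21, 24, 21, 21, 21, 21] [112, 115, 114, 107, 111, 123, 155, 197, 197, 197, 197, 197, 199, 122, 123, 123, 122, 124, 123, 123, 124, 124, 117, 184, 181, 180, 180]
260 [21, 20, 21, 21, 21, 21, 27, 23, 24, 23, 24, 26, 21, 21, 19, 19, 21, 17, 15, 17, 16, 16] [178, 178, 185, 180, 180, 181, 112, 123, 115, 113, 107, 108, 122, 123, 123, 122, 123, 121, 199, 198, 197, 197]
275 [20, 21, 21, 21, 20, 20, 24, 25, 25, 23, 25, 25, 21, 19, 21, 21, 21, 21, 20, 17, 17, 18] [180, 179, 181, 181, 181, 187, 116, 112, 111, 111, 111, 112, 124, 123, 124, 123, 123, 124, 156, 161, 161, 160]
290 [20, 21, 21, 21, 20, 22, 25, 26, 25, 25, 25, 27, 19, 19, 19, 21, 19, 21, 21, 21, 21, 21] [178, 182, 178, 178, 179, 151, 114, 109, 110, 112, 112, 112, 123, 123, 123, 123, 123, 123, 123, 124, 124, 123]
```

>>> move_arm([
  [-2,3.5,0,0,0,0],
  [0,0,0,0,0,0],
  [0,0,22,0,0,0],
  [0,0,22,0,0,0],
  [0,0,18,0,0,0],
  [0,0,7,0,0,0],
  [0,0,0,0,0,0],
  [0,0,0,0,0,0],
])

```text
clock: 36.2
eef_pos: [0.4641, 0.3498, 0.1284]
orientation: [-0.104, 3.139, 0.001]
ft_force: [-0.3, 0.2, 0.3]
gripper_width: 0.799
gripper_force: 0.0
```

>>> move_arm([
  [0,0,0,0,0,0],
  [0,0,0,0,0,0],
  [0,0,0,0,0,0],
  [0,0,0,0,0,0],
  [0,0,0,0,0,0],
], grip=0.3)

```text
clock: 36.7
eef_pos: [0.4637, 0.3497, 0.128]
orientation: [-0.104, 3.139, 0.001]
ft_force: [1.3, 0.4, 2.3]
gripper_width: 0.561
gripper_force: 30.0
```

```bash
python3 - <<'E'
from h import *
s,p,Rt=st(); print(p,s['gripper_width'],s['gripper_force'])
q=p*1000
plan([(q[0],q[1],200),(q[0],q[1],200,91.5),(455,-258,200)],42)
E
```

```text
[0.4637075  0.34972869 0.12798073] 0.5608155630813448 29.994021356105804
to (np.float64(463.70749744479656), np.float64(349.72869387650877), 200) 2 x [-0.0, 0.0, -36.0]  total [ -0.   0. -72.]
turn 1 x [0.0, 0.0, 0.04]
to (np.float64(463.70749744479656), np.float64(349.72869387650877), 200, 91.5) 1 x [0.0, 0.0, 0.0]  total [0. 0. 0.]
to (455, -258, 200) 15 x [1.6, -40.5, 0.0]  total [  24.6 -607.3    0. ]
```

>>> move_arm([
  [0,0,-10,0,0,0],
  [0,0,-27,0,0,0],
  [0,0,-35,0,0,0],
  [0,0,0,0,0,0.04],
  [1.6,-33,0,0,0,0],
  [1.6,-41,0,0,0,0],
  [1.6,-41,0,0,0,0],
  [1.6,-41,0,0,0,0],
  [1.6,-41,0,0,0,0],
  [1.6,-41,0,0,0,0],
  [1.6,-41,0,0,0,0],
  [1.6,-41,0,0,0,0],
  [1.6,-41,0,0,0,0],
  [1.6,-41,0,0,0,0],
  [1.6,-41,0,0,0,0],
  [1.6,-41,0,0,0,0],
  [1.6,-41,0,0,0,0],
  [1.6,-41,0,0,0,0],
  [1.6,-41,0,0,0,0],
  [0,0,0,0,0,0],
])

```text
clock: 38.7
eef_pos: [0.4544, -0.2643, 0.2007]
orientation: [-0.027, 3.14, -0.007]
ft_force: [0.1, -0.3, -0.6]
gripper_width: 0.563
gripper_force: 30.0
```

>>> move_arm([
  [0,0,0,0,0,0],
  [0,0,0,0,0,0],
])

```text
clock: 38.9
eef_pos: [0.4556, -0.2565, 0.1997]
orientation: [0.044, -3.141, -0.002]
ft_force: [-0.4, -0.4, -0.7]
gripper_width: 0.564
gripper_force: 30.0
```

```bash
python3 - <<'E'
from h import *
s,p,Rt=st(); print(p,s['gripper_width'],s['ft_force'],np.degrees(np.arctan2(Rt[1,1],Rt[0,1])))
c=cam('wrist','w13')
for n in('w7','w10','w13'):
    x=cv2.cvtColor(cv2.imread(f'pics/{n}.png'),cv2.COLOR_BGR2HSV)
    print(n,[ 196+int(np.argmin(np.diff(x[196:230,u,1].astype(int)))) for u in (235,245,255,265,295,305,312)], (x[225,215:235,1]<45).argmax()+215, 310+(x[225,310:335,1]>45).argmax())
E
```

```text
[ 0.45562996 -0.2565282   0.19967721] 0.5636248536145646 [-0.3538715  -0.36351824 -0.70091703] 91.59593833875837
w7 [211, 211, 212, 212, 213, 213, 214] 224 323
w10 [206, 196, 197, 199, 197, 207, 207] 224 321
w13 [205, 197, 204, 214, 207, 205, 205] 224 321
```

>>> move_arm([
  [-0.5,-3,0,0,0,0],
  [0,0,0,0,0,0],
  [0,0,25,0,0,0],
  [0,0,30,0,0,0],
  [0,0,25,0,0,0],
  [0,0,15,0,0,0],
  [0,0,8,0,0,0],
  [0,0,2,0,0,0],
  [0,0,0,0,0,0],
  [0,0,0,0,0,0],
])

```text
clock: 39.95
eef_pos: [0.4566, -0.261, 0.0953]
orientation: [-0.041, 3.14, -0.001]
ft_force: [0.2, -0.1, -0.2]
gripper_width: 0.568
gripper_force: 30.0
```

>>> move_arm([
  [0,0,0,0,0,0],
  [0,0,0,0,0,0],
  [0,0,0,0,0,0],
  [0,0,-10,0,0,0],
  [0,0,-25,0,0,0],
  [0,0,-35,0,0,0],
  [0,0,-37,0,0,0],
  [-10,0,-30,0,0,0],
  [-15,0,-30,0,0,0],
  [0,0,0,0,0,0],
  [0,0,0,0,0,0],
], grip=0.66)

```text
clock: 41.05
eef_pos: [0.4812, -0.2601, 0.2626]
orientation: [-0.042, 3.14, -0.001]
ft_force: [-0.5, 0.1, -0.5]
gripper_width: 0.659
gripper_force: 0.0
```

```bash
python3 - <<'E'
from h import *
s,p,Rt=st(); print(p,s['gripper_width'],s['ft_force'],s['joint_positions'])
plan([(330,-259,230,91.6),(330,-259,230,2.2)],42)
c=cam('wrist','w14'); t=cam('top')['frame']; sc=cam('scene')['frame']
cv2.imwrite('pics/d.png',np.hstack([cv2.resize(c['frame'][:250],(448,200))[:, :380] if 0 else cv2.resize(c['frame'],(400,300)),cv2.resize(sc[220:330,160:307],(400,300),interpolation=cv2.INTER_CUBIC)]))
E
```

```text
[ 0.48115153 -0.26013951  0.26256477] 0.6590830156032113 [-0.49806649  0.1474877  -0.52051935] [ 0.13607781  0.29507865  0.34836863  1.89138491 -0.12076051  0.97380056
  2.1358141 ]
to (330, -259, 230, 91.6) 4 x [37.8, 1.3, 8.1]  total [151.1   5.2  32.3]
turn 12 x [0.0, 0.0, 0.13]
to (330, -259, 230, 2.2) 1 x [0.0, 0.0, 0.0]  total [0. 0. 0.]
```

View pics/d.png

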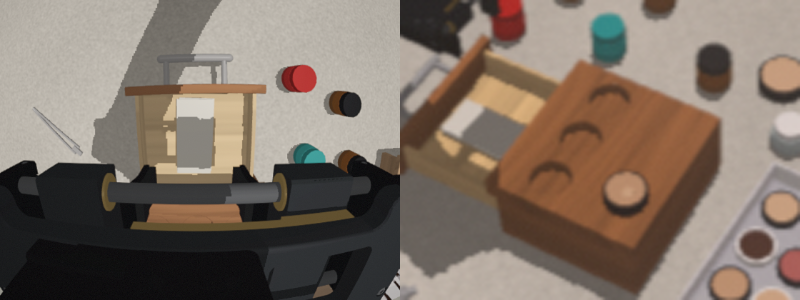

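The pile lies neat and flat inside the drawer, clear of its front and walls. Next I close the drawer by its handle.

>>> move_arm([
  [0,0,0,0,0,0.13],
  [0,0,0,0,0,0.13],
  [0,0,0,0,0,0.13],
  [0,0,0,0,0,0.13],
  [0,0,0,0,0,0.13],
  [0,0,0,0,0,0.13],
  [0,0,0,0,0,0.13],
  [0,0,0,0,0,0.13],
  [0,0,0,0,0,0.13],
  [0,0,0,0,0,0.13],
  [0,0,0,0,0,0.13],
  [0,0,0,0,0,0.13],
  [0,-35,15,0,0,0],
  [0,-35,20,0,0,0],
  [0,-36,20,0,0,0],
  [0,0,0,0,0,0],
  [0,0,0,0,0,0],
], grip=0.3)

```text
clock: 42.9
eef_pos: [0.3738, -0.2639, 0.2058]
orientation: [-2.181, -2.259, 0.001]
ft_force: [0.3, -0.3, 0.6]
gripper_width: 0.297
gripper_force: 0.0
```

```bash
python3 - <<'E'
from h import *
s,p,Rt=st(); print(p,s['gripper_width'],np.degrees(np.arctan2(Rt[1,1],Rt[0,1])))
plan([(374,-259,206,2.2),(374,-259,99,None,25)],42)
E
```

```text
[ 0.37383896 -0.26389099  0.20581375] 0.29747000355484005 2.0142345151724834
turn 1 x [-0.002, -0.001, -0.003]
to (374, -259, 206, 2.2) 1 x [4.9, 0.3, -0.2]  total [ 4.9  0.3 -0.2]
to (374, -259, 99, None, 25) 5 x [0.0, 0.0, 21.4]  total [  0.   0. 107.]
```

>>> move_arm([
  [4,0,0,0,0,0],
  [0,0,25,0,0,0],
  [0,0,30,0,0,0],
  [0,0,25,0,0,0],
  [0,0,20,0,0,0],
  [0,0,7,0,0,0],
  [0,0,0,0,0,0],
])

```text
clock: 43.6
eef_pos: [0.3755, -0.2599, 0.0991]
orientation: [-2.178, -2.262, 0.001]
ft_force: [0.2, 0.7, 0.5]
gripper_width: 0.298
gripper_force: 0.0
```

>>> move_arm([
  [0,0,0,0,0,0],
  [0,0,0,0,0,0],
  [0,0,0,0,0,0],
  [0,0,0,0,0,0],
], grip=0)

```text
clock: 44.0
eef_pos: [0.3756, -0.2603, 0.1005]
orientation: [2.178, 2.261, 0.001]
ft_force: [-0.8, 1.3, 5.2]
gripper_width: 0.114
gripper_force: 30.0
```

>>> move_arm([
  [0,8,0,0,0,0],
  [0,8,0,0,0,0],
  [0,8,0,0,0,0],
  [0,8,0,0,0,0],
  [0,8,0,0,0,0],
  [0,8,0,0,0,0],
  [0,8,0,0,0,0],
  [0,8,0,0,0,0],
  [0,8,0,0,0,0],
  [0,8,0,0,0,0],
  [0,8,0,0,0,0],
  [0,8,0,0,0,0],
  [0,8,0,0,0,0],
  [0,8,0,0,0,0],
  [0,8,0,0,0,0],
  [0,6,0,0,0,0],
  [0,4,0,0,0,0],
  [0,0,0,0,0,0],
])

```text
clock: 45.8
eef_pos: [0.5064, -0.2546, 0.1005]
orientation: [2.178, 2.263, 0.003]
ft_force: [0.8, 2.2, 5.0]
gripper_width: 0.112
gripper_force: 30.0
```

>>> move_arm([
  [0,2,0,0,0,0],
  [0,2,0,0,0,0],
  [0,2,0,0,0,0],
  [0,0,0,0,0,0],
  [0,0,0,0,0,0],
])

```text
clock: 46.3
eef_pos: [0.5093, -0.2546, 0.1004]
orientation: [-2.177, -2.259, 0.0]
ft_force: [-5.1, 2.6, 11.0]
gripper_width: 0.114
gripper_force: 30.0
```

>>> move_arm([
  [0,1.5,0,0,0,0],
  [0,0,0,0,0,0],
  [0,0,0,0,0,0],
])

```text
clock: 46.6
eef_pos: [0.5095, -0.2546, 0.1004]
orientation: [-2.176, -2.257, 0.002]
ft_force: [-8.9, 3.0, 13.0]
gripper_width: 0.113
gripper_force: 30.0
```

>>> move_arm([
  [0,0,0,0,0,0],
  [0,0,0,0,0,0],
  [0,0,0,0,0,0],
  [0,0,-20,0,0,0],
  [0,0,-35,0,0,0],
  [0,0,-45,0,0,0],
  [0,0,0,0,0,0],
], grip=0.3)

```text
clock: 47.3
eef_pos: [0.5155, -0.2571, 0.2051]
orientation: [2.173, 2.254, 0.007]
ft_force: [-0.5, -0.9, -0.6]
gripper_width: 0.295
gripper_force: 0.0
```

```bash
cat > jars.py <<'E'
from meas import *
def jars(save=None):
    c,f,hsv=top(save); S=hsv[...,1].astype(int);V=hsv[...,2].astype(int)
    return rect(c,(V<45).astype(np.uint8)*255,(250,150,325,270),.045,3)
E
python3 - <<'E'
from jars import *
s,p,Rt=st(); print(p,s['joint_positions'][6],s['clock'])
print(jars('top6'))
plan([(515,25,200)])
E
```

```text
[ 0.51545518 -0.25708744  0.20505408] 0.7527051795853852 47.3
[(120.5, 379.5, -87.7, 26, 103, 40.0), (119.0, 419.8, -12.6, 37, 37, 0.5), (119.0, 525.1, 25.8, 42, 38, 0.8), (116.0, 647.3, -49.4, 39, 38, 0.6)]
to (515, 25, 200) 7 x [40.1, 1.6, 0.3]  total [280.7  11.2   1.9]
```

```bash
cat >> jars.py <<'E'
def cap(z=.045,save=None):
    c=cam('wrist',save); V=cv2.cvtColor(c['frame'],cv2.COLOR_BGR2HSV)[...,2]
    m=((V<40)*255).astype(np.uint8); m[232:]=0; m=cv2.morphologyEx(m,cv2.MORPH_OPEN,np.ones((5,5)))
    cs,_=cv2.findContours(m,cv2.RETR_EXTERNAL,cv2.CHAIN_APPROX_NONE); s,p,Rt=st()
    for q in cs:
        if cv2.contourArea(q)<400: continue
        P=pt(c,q[:,0,0],q[:,0,1],z,True)[:,:2].astype(np.float32)*1000
        (x,y),r=cv2.minEnclosingCircle(P); (u,v),_=cv2.minEnclosingCircle(q)
        e=cv2.fitEllipse(P)
        print('cap',round(u),round(v),'xy',round(x,1),round(y,1),'r',round(r,1),'ell',np.round(e[0],1),np.round(e[1],1),'tool',(Rt.T@(np.array([x,y,0])-p*1000)).round(1)[:2])
    return c
E
python3 - <<'E'
from h import *
plan([(528,-52,165,2.2)],42)
E
```

```text
turn 1 x [0.006, 0.002, -0.001]
to (528, -52, 165, 2.2) 5 x [40.6, 4.3, 7.5]  total [203.2  21.6  37.5]
```

>>> move_arm([
  [40.5,4,7.5,0,0,0],
  [40.5,4,7.5,0,0,0],
  [40.5,4,7.5,0,0,0],
  [40.5,4,7.5,0,0,0],
  [40.5,4,7.5,0,0,0],
  [0,0,0,0,0,0],
  [0,0,0,0,0,0],
  [0,0,0,0,0,0],
  [0,0,0,0,0,0],
], grip=0.72)

```text
clock: 48.25
eef_pos: [0.5247, -0.0535, 0.1621]
orientation: [2.183, 2.259, -0.001]
ft_force: [0.5, -0.3, -0.2]
gripper_width: 0.719
gripper_force: 0.0
```

```bash
python3 - <<'E'
from jars import *
s,p,Rt=st(); print(p,np.degrees(np.arctan2(Rt[1,1],Rt[0,1])),Rt[2].round(4),s['clock'])
cap(save='j1'); print(jars())
E
```

```text
[ 0.52472955 -0.05354315  0.1621292 ] 1.9625521105933474 [-6.e-04  0.e+00 -1.e+00] 48.25
cap 436 217 xy 646.5 -47.8 r 23.4 ell [645.1 -44.7] [32.1 46.3] tool [  1.6 121.8]
cap 483 166 xy 682.5 -6.1 r 23.5 ell [683.7  -6. ] [37.6 42.7] tool [ 42.  159.2]
cap 130 158 xy 423.5 -11.9 r 21.4 ell [422.2 -13.6] [34.4 41.3] tool [ 45.  -99.8]
[(2461.0, 516.5, -39.4, 167, 305, 65.4), (85.5, 368.5, 22.5, 28, 65, 0.5), (49.0, 375.7, 72.1, 37, 34, 0.5)]
```

```bash
python3 - <<'E'
from h import *
im=cv2.imread('pics/j1.png'); h=cv2.cvtColor(im,cv2.COLOR_BGR2HSV)
for v in range(130,232,12): print(v,' '.join(f'{h[v,u,2]:3d}/{h[v,u,1]:3d}' for u in range(210,340,8)))
E
```

```text
130 188/ 19 191/ 20 192/ 20 189/ 19 189/ 20 193/ 20 144/ 23  89/ 23  46/ 17  43/ 12  43/  6 118/ 24 189/ 20 185/ 21 191/ 20 194/ 18 191/ 20
142 190/ 20 191/ 19 192/ 20 189/ 20 190/ 19 192/ 20 192/ 20 189/ 22 170/ 21 119/ 24 167/ 21 194/ 20 191/ 20 194/ 18 185/ 19 189/ 20 193/ 21
154 193/ 18 194/ 20 191/ 20 196/ 20 195/ 20 191/ 20 192/ 20 191/ 19 192/ 19 190/ 20 196/ 20 186/ 21 192/ 20 193/ 20 188/ 19 192/ 20 191/ 20
166 188/ 19 188/ 20 196/ 18 191/ 19 193/ 20 190/ 20 188/ 20 192/ 19 190/ 19 193/ 20 191/ 20 192/ 20 190/ 20 190/ 20 192/ 20 185/ 21 192/ 19
178 193/ 20 198/ 19 192/ 21 190/ 20 192/ 20 192/ 20 194/ 20 185/ 19 191/ 20 194/ 20 192/ 20 193/ 21 194/ 18 189/ 20 186/ 19 189/ 20 189/ 20
190 193/ 20 187/ 20 189/ 20 195/ 18 196/ 20 192/ 20 191/ 20 196/ 20 189/ 20 193/ 20 194/ 20 192/ 20 195/ 20 192/ 20 193/ 20 192/ 20 188/ 20
202 193/ 20 187/ 19 193/ 20 189/ 20 193/ 20 193/ 21 154/ 18 154/ 15 194/ 20 187/ 20 191/ 20 193/ 20 192/ 20 189/ 20 192/ 20 189/ 20 193/ 20
214 118/ 24 123/ 23 122/ 25 117/ 24 112/159 126/154 113/156 112/157 115/155  96/125 194/ 18 158/ 21 151/ 22 193/ 21 191/ 21 119/ 26 120/ 26
226 121/ 23 119/ 24 118/ 24 115/ 16  94/155  94/155  95/156  93/159  94/155  82/162 196/ 20 191/ 20 195/ 20 190/ 20 119/ 26 120/ 23 123/ 25
```

```bash
python3 - <<'E'
from h import *
im=cv2.imread('pics/j1.png'); t=cam('top')['frame']; sc=cam('scene')['frame']
a=cv2.resize(im,(400,300)); b=cv2.resize(t[140:290,240:440],(400,300)); e=cv2.resize(sc[150:350,150:417],(400,300)); 
cv2.imwrite('pics/e.png',np.vstack([np.hstack([a,b]),np.hstack([e,np.zeros_like(e)])]))
E
```

```text
(no output)
```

View pics/e.png

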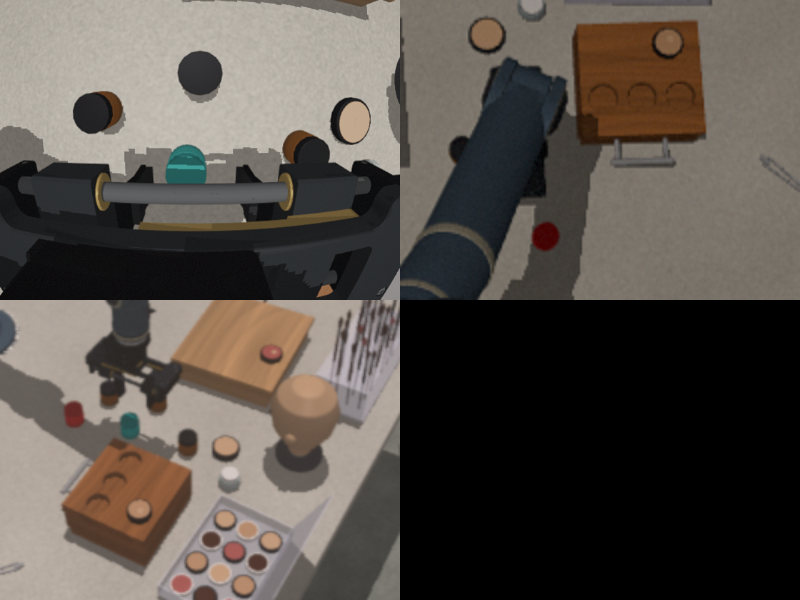

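The wrist camera tilts towards the grasp point. Cap A is at (280,102) in the full frame, nearly straight below the camera, and my dark threshold was too low to pick it up. I measure it again.

```bash
sed -i 's/V<40)\*255/V<62)*255/' jars.py; python3 - <<'E'
from jars import *
cap(save='j2')
E
```

```text
cap 434 218 xy 646.4 -47.2 r 23.6 ell [644.9 -44.2] [31.5 47.3] tool [  1.  121.6]
cap 484 168 xy 683.9 -6.1 r 24.2 ell [682.6  -5.8] [36.7 43.2] tool [ 40.8 160.6]
cap 130 159 xy 423.2 -11.6 r 21.9 ell [423.3 -11.8] [38.8 43.3] tool [  44.6 -100.2]
cap 280 104 xy 526.0 26.1 r 19.7 ell [526.  26.] [38.3 38.7] tool [78.6  3.9]
```

>>> move_arm([
  [26,1.3,0,0,0,0],
  [26,1.3,0,0,0,0],
  [26.5,1.3,0,0,0,0],
  [0,0,0,0,0,0],
  [0,0,25,0,0,0],
  [0,0,25,0,0,0],
  [0,0,17,0,0,0],
  [0,0,5,0,0,0],
  [0,0,0,0,0,0],
  [0,0,0,0,0,0],
])

```text
clock: 49.5
eef_pos: [0.5265, 0.0262, 0.0909]
orientation: [2.18, 2.261, 0.002]
ft_force: [-0.3, -0.3, 0.2]
gripper_width: 0.724
gripper_force: 0.0
```

>>> move_arm([
  [0,0,0,0,0,0],
  [0,0,0,0,0,0],
  [0,0,0,0,0,0],
  [0,0,0,0,0,0],
  [0,0,0,0,0,0],
], grip=0.2)

```text
clock: 50.0
eef_pos: [0.5262, 0.0268, 0.0905]
orientation: [2.18, 2.262, 0.001]
ft_force: [-0.2, 0.2, 3.3]
gripper_width: 0.466
gripper_force: 30.0
```

```bash
python3 - <<'E'
from h import *
s,p,Rt=st(); print(p,s['gripper_width'],s['gripper_force'])
q=p*1000
plan([(q[0],q[1],222),(604,-192-78,222,2.0)],42)
E
```

```text
[0.52619734 0.02679156 0.09053303] 0.46578502400477 30.000547233503312
to (np.float64(526.1973439678318), np.float64(26.79155645996969), 222) 4 x [0.0, 0.0, -32.9]  total [ 0.000e+00  1.000e-01 -1.315e+02]
to (604, -270, 222, 2.0) 8 x [-37.4, 8.3, -0.0]  total [-299.5   66.7   -0. ]
```

>>> move_arm([
  [0,0,-15,0,0,0],
  [0,0,-38,0,0,0],
  [0,0,-40,0,0,0],
  [0,0,-39,0,0,0],
  [-37.5,8.5,0,0,0,0],
  [-37.5,8.5,0,0,0,0],
  [-37.5,8.5,0,0,0,0],
  [-37.5,8.5,0,0,0,0],
  [-37.5,8.5,0,0,0,0],
  [-37.5,8.5,0,0,0,0],
  [-37.5,8,0,0,0,0],
  [-37.5,8,0,0,0,0],
  [0,0,20,0,0,0],
  [0,0,0,0,0,0],
  [0,0,0,0,0,0],
  [0,0,0,0,0,0],
])

```text
clock: 51.6
eef_pos: [0.6044, -0.2694, 0.203]
orientation: [2.178, 2.264, 0.001]
ft_force: [0.1, 0.8, -0.8]
gripper_width: 0.467
gripper_force: 30.0
```

```bash
cat >> jars.py <<'E'
def wells(name=None):
    c=cam('wrist',name) if name else cam('wrist'); s,p,Rt=st(); f=c['frame']
    # rectify the organiser-top plane (z=.085) to 0.5 mm/px and look for 45 mm circles
    xs=np.arange(560,650,.5)/1000; ys=np.arange(-170,-340,-.5)/1000
    X,Y=np.meshgrid(xs,ys); Rm=R.from_rotvec(np.ravel(c['rvec'])).as_matrix()
    q=np.stack([X,Y,np.full_like(X,.085)],-1)@Rm.T+np.ravel(c['tvec']); r=np.hypot(q[...,0],q[...,1]); th=np.arctan2(r,q[...,2])/r
    mu=(c['cx']+c['fx']*q[...,0]*th).astype(np.float32); mv=(c['cy']+c['fy']*q[...,1]*th).astype(np.float32)
    g=cv2.remap(f,mu,mv,cv2.INTER_LINEAR); cv2.imwrite('pics/rect.png',g)
    g=cv2.GaussianBlur(cv2.cvtColor(g,cv2.COLOR_BGR2GRAY),(5,5),0)
    h=cv2.HoughCircles(g,cv2.HOUGH_GRADIENT,1,60,param1=40,param2=9,minRadius=43,maxRadius=47)
    for x,y,rr in (h[0] if h is not None else []):
        w=np.array([560+x*.5,-170-y*.5]); print('well',w.round(1),rr/2,'tool',(Rt.T@(np.array([*w,0])-p*1000)).round(1)[:2])
    return c,g
E
python3 - <<'E'
from jars import *
s,p,Rt=st(); print(p,np.degrees(np.arctan2(Rt[1,1],Rt[0,1])),s['gripper_force'])
wells('k1'); print(jars())
E
```

```text
[ 0.60438425 -0.26942264  0.20300681] 2.219918112785825 30.000221100635827
well [ 603.2 -251.8] 22.65 tool [17.7 -0.8]
well [ 600.2 -191.2] 22.1 tool [78.3 -1.4]
well [ 603.8 -282.8] 23.2 tool [-13.3  -1.5]
well [ 602.8 -313.2] 22.1 tool [-43.7  -3.7]
[(476.0, 409.5, -36.2, 109, 208, 0.5), (114.0, 647.3, -49.4, 39, 38, 0.6), (53.0, 489.3, -79.9, 16, 102, 40.3)]
```

>>> move_arm([
  [26,-0.5,0,0,0,0],
  [26,-0.4,0,0,0,0],
  [26.3,-0.3,0,0,0,0],
  [0,0,0,0,0,0],
  [0,0,15,0,0,0],
  [0,0,9,0,0,0],
  [0,0,0,0,0,0],
  [0,0,0,0,0,0],
])

```text
clock: 52.5
eef_pos: [0.5994, -0.1935, 0.1775]
orientation: [-2.181, -2.26, 0.002]
ft_force: [0.7, -0.4, -1.0]
gripper_width: 0.467
gripper_force: 30.0
```

>>> move_arm([
  [0,0,2,0,0,0],
  [0,0,2,0,0,0],
  [0,0,1,0,0,0],
  [0,0,0,0,0,0],
])

```text
clock: 52.9
eef_pos: [0.5999, -0.1925, 0.1731]
orientation: [2.18, 2.262, 0.0]
ft_force: [0.3, -0.3, -0.2]
gripper_width: 0.466
gripper_force: 30.0
```

>>> move_arm([
  [0,0,2,0,0,0],
  [0,0,2,0,0,0],
  [0,0,2,0,0,0],
  [0,0,2,0,0,0],
  [0,0,1,0,0,0],
  [0,0,0,0,0,0],
])

```text
clock: 53.5
eef_pos: [0.6, -0.1924, 0.164]
orientation: [2.18, 2.262, 0.0]
ft_force: [2.2, -0.5, -2.1]
gripper_width: 0.466
gripper_force: 30.0
```

>>> move_arm([
  [0,0,1,0,0,0],
  [0,0,1,0,0,0],
  [0,0,0,0,0,0],
])

```text
clock: 53.8
eef_pos: [0.6, -0.1924, 0.1621]
orientation: [2.18, 2.262, 0.0]
ft_force: [1.2, 0.1, 0.3]
gripper_width: 0.465
gripper_force: 30.0
```

>>> move_arm([
  [0,0,0,0,0,0],
  [0,0,0,0,0,0],
  [0,0,0,0,0,0],
  [0,0,-15,0,0,0],
  [0,0,-25,0,0,0],
  [0,0,-20,0,0,0],
  [0,0,0,0,0,0],
], grip=0.6)

```text
clock: 54.5
eef_pos: [0.6013, -0.1936, 0.2262]
orientation: [2.176, 2.258, 0.005]
ft_force: [-0.4, -0.2, 0.9]
gripper_width: 0.601
gripper_force: 0.0
```

```bash
python3 - <<'E'
from jars import *
s,p,Rt=st(); print(p,s['clock'])
plan([(650,-127,p[2]*1000,2.2),(650,-127,162)],42)
E
```

```text
[ 0.60133613 -0.19360346  0.2261661 ] 54.5
turn 1 x [0.007, 0.002, -0.002]
to (650, -127, np.float64(226.16610010684752), 2.2) 2 x [32.3, 25.6, 0.0]  total [64.7 51.2  0. ]
to (650, -127, 162) 2 x [0.0, 0.0, 32.1]  total [ 0.   0.  64.2]
```

>>> move_arm([
  [32,25.5,0,0,0,0],
  [32,25.5,0,0,0,0],
  [0,0,32,0,0,0],
  [0,0,32,0,0,0],
  [0,0,0,0,0,0],
  [0,0,0,0,0,0],
  [0,0,0,0,0,0],
], grip=0.72)

```text
clock: 55.2
eef_pos: [0.6492, -0.1275, 0.16]
orientation: [2.179, 2.259, 0.002]
ft_force: [-0.2, 0.1, -0.5]
gripper_width: 0.725
gripper_force: 0.0
```

```bash
python3 - <<'E'
from jars import *
s,p,Rt=st(); print(p,s['clock'])
cap(save='j3')
E
```

```text
[ 0.64920206 -0.12749414  0.15995211] 55.2
cap 277 105 xy 649.1 -49.7 r 19.8 ell [649.  -49.7] [38.3 38.8] tool [77.8  2.2]
cap 8 75 xy 431.6 -12.2 r 22.2 ell [434.2 -13.9] [32.6 43.1] tool [ 123.1 -213.8]
cap 358 74 xy 700.6 -26.5 r 22.1 ell [707.6 -20.9] [43.3 45. ] tool [99.2 54.4]
cap 500 30 xy 822.9 31.8 r 43.7 ell [817.9  23.5] [49.1 81.9] tool [153.  178.8]
```

>>> move_arm([
  [26,1,0,0,0,0],
  [26,1,0,0,0,0],
  [25.8,0.2,0,0,0,0],
  [0,0,0,0,0,0],
  [0,0,0,0,0,0],
  [0,0,25,0,0,0],
  [0,0,25,0,0,0],
  [0,0,15,0,0,0],
  [0,0,5,0,0,0],
  [0,0,0,0,0,0],
  [0,0,0,0,0,0],
], grip=0.62)

```text
clock: 56.35
eef_pos: [0.6485, -0.0494, 0.0892]
orientation: [2.18, 2.26, 0.002]
ft_force: [-0.0, 0.6, 0.4]
gripper_width: 0.621
gripper_force: 0.0
```

>>> move_arm([
  [0,0,0,0,0,0],
  [0,0,0,0,0,0],
  [0,0,0,0,0,0],
  [0,0,0,0,0,0],
  [0,0,0,0,0,0],
], grip=0.2)

```text
clock: 56.85
eef_pos: [0.6485, -0.0488, 0.089]
orientation: [2.179, 2.261, 0.002]
ft_force: [0.6, 0.8, 4.5]
gripper_width: 0.469
gripper_force: 30.0
```

```bash
python3 - <<'E'
from h import *
s,p,Rt=st(); print(p,s['gripper_width'],s['gripper_force'],s['ft_force'])
q=p*1000
plan([(q[0],q[1],242),(604,-252-78,242,2.2),(604,-330,203)],42)
E
```

```text
[ 0.64847327 -0.04875434  0.08898449] 0.46856111318663396 30.000910547096282 [0.63820062 0.84968694 4.47768283]
to (np.float64(648.4732692669697), np.float64(-48.75433753977709), 242) 4 x [0.0, 0.1, -38.3]  total [   0.     0.3 -153. ]
to (604, -330, 242, 2.2) 7 x [-39.9, -7.8, -0.0]  total [-2.794e+02 -5.490e+01 -1.000e-01]
to (604, -330, 203) 1 x [-0.0, -0.1, 39.0]  total [-0.  -0.1 39. ]
```

>>> move_arm([
  [0,0,-15,0,0,0],
  [0,0,-46,0,0,0],
  [0,0,-46,0,0,0],
  [0,0,-46,0,0,0],
  [-40,-8,0,0,0,0],
  [-40,-8,0,0,0,0],
  [-40,-8,0,0,0,0],
  [-40,-8,0,0,0,0],
  [-40,-8,0,0,0,0],
  [-40,-8,0,0,0,0],
  [-39,-7,0,0,0,0],
  [0,0,20,0,0,0],
  [0,0,19,0,0,0],
  [0,0,0,0,0,0],
  [0,0,0,0,0,0],
  [0,0,0,0,0,0],
])

```text
clock: 58.45
eef_pos: [0.6036, -0.3296, 0.2035]
orientation: [2.178, 2.262, 0.001]
ft_force: [0.6, 0.3, -0.7]
gripper_width: 0.465
gripper_force: 30.0
```

```bash
python3 - <<'E'
from jars import *
s,p,Rt=st(); print(p,np.degrees(np.arctan2(Rt[1,1],Rt[0,1])),s['gripper_force'])
wells('k2')
E
```

```text
[ 0.60357267 -0.32964608  0.20345653] 2.1507754515562088 29.99996177153662
well [ 602.8 -252.8] 22.6 tool [77.   1.7]
well [ 598.8 -184.8] 23.2 tool [145.1   0.2]
well [ 604.8 -311.8] 23.2 tool [18.   1.4]
```

>>> move_arm([
  [26,0.5,0,0,0,0],
  [26,0.5,0,0,0,0],
  [25,0.5,0,0,0,0],
  [0,0,0,0,0,0],
  [0,0,15,0,0,0],
  [0,0,10,0,0,0],
  [0,0,0,0,0,0],
  [0,0,2,0,0,0],
  [0,0,2,0,0,0],
  [0,0,2,0,0,0],
  [0,0,1,0,0,0],
  [0,0,0,0,0,0],
])

```text
clock: 59.7
eef_pos: [0.6024, -0.2526, 0.1703]
orientation: [2.179, 2.262, 0.001]
ft_force: [2.3, 0.5, -1.5]
gripper_width: 0.463
gripper_force: 30.0
```

In the well already (3.7 mm below the rim); continue down and release.

>>> move_arm([
  [0,0,2,0,0,0],
  [0,0,2,0,0,0],
  [0,0,2,0,0,0],
  [0,0,2,0,0,0],
  [0,0,1,0,0,0],
  [0,0,0,0,0,0],
])

```text
clock: 60.3
eef_pos: [0.6025, -0.2525, 0.1612]
orientation: [2.179, 2.261, 0.001]
ft_force: [5.5, 0.8, 1.1]
gripper_width: 0.464
gripper_force: 30.0
```

>>> move_arm([
  [0,0,0,0,0,0],
  [0,0,0,0,0,0],
  [0,0,0,0,0,0],
  [0,0,-15,0,0,0],
  [0,0,-30,0,0,0],
  [0,0,-35,0,0,0],
  [0,0,0,0,0,0],
], grip=0.6)

```text
clock: 61.0
eef_pos: [0.6033, -0.2548, 0.2472]
orientation: [2.175, 2.255, 0.005]
ft_force: [0.5, -0.7, 0.4]
gripper_width: 0.6
gripper_force: 0.0
```

```bash
python3 - <<'E'
from jars import *
s,p,Rt=st(); print(p,s['joint_positions'],s['clock'])
print(jars('top7'))
plan([(470,-120,230,2.2),(428,-91,162)],42)
E
```

```text
[ 0.60334311 -0.25475336  0.24719732] [-0.13078528  0.54048074  0.67838969  1.66970519 -0.3806272   1.05742151
  0.70101699] 61.0
[(425.0, 423.7, -31.4, 137, 217, 0.5), (48.5, 531.4, -123.0, 19, 73, 49.6)]
turn 1 x [0.005, 0.002, -0.002]
to (470, -120, 230, 2.2) 5 x [27.8, -25.4, 2.9]  total [ 138.8 -127.2   14.7]
to (428, -91, 162) 3 x [10.2, -13.6, 22.7]  total [ 30.6 -40.9  68. ]
```

>>> move_arm([
  [28,-25.5,3,0,0,0],
  [28,-25.5,3,0,0,0],
  [28,-25.5,3,0,0,0],
  [28,-25.5,3,0,0,0],
  [28,-25.5,3,0,0,0],
  [10,-14,23,0,0,0],
  [10,-14,23,0,0,0],
  [10,-14,22,0,0,0],
  [0,0,0,0,0,0],
  [0,0,0,0,0,0],
  [0,0,0,0,0,0],
], grip=0.72)

```text
clock: 62.15
eef_pos: [0.4276, -0.0897, 0.1592]
orientation: [2.179, 2.26, 0.002]
ft_force: [0.3, -0.2, 0.1]
gripper_width: 0.718
gripper_force: 0.0
```

```bash
python3 - <<'E'
from jars import *
s,p,Rt=st(); print(p,s['joint_positions'],Rt[2].round(4),s['clock'])
cap(save='j4')
E
```

```text
[ 0.42759403 -0.08974357  0.15915452] [-0.45729711  0.31530931  0.67982099  2.23911395 -0.31663892  0.67614163
  0.4841321 ] [-7.0e-04  2.5e-03 -1.0e+00] 62.15
cap 556 142 xy 668.7 -13.6 r 24.3 ell [661.3 -14.3] [32.2 45.9] tool [ 67.4 243.2]
cap 267 105 xy 420.7 -12.6 r 19.9 ell [420.7 -12.6] [38.5 38.9] tool [77.4 -4.6]
```

>>> move_arm([
  [26,-1.5,0,0,0,0],
  [26,-1.5,0,0,0,0],
  [25.4,-1.6,0,0,0,0],
  [0,0,0,0,0,0],
  [0,0,0,0,0,0],
  [0,0,25,0,0,0],
  [0,0,15,0,0,0],
  [0,0,0,0,0,0],
  [0,0,0,0,0,0],
])

```text
clock: 63.1
eef_pos: [0.4191, -0.013, 0.1185]
orientation: [2.182, 2.259, -0.0]
ft_force: [0.2, -0.3, 0.3]
gripper_width: 0.719
gripper_force: 0.0
```

```bash
python3 - <<'E'
from jars import *
s,p,Rt=st(); print(p,s['joint_positions'],Rt.round(4).tolist(),s['clock'])
E
```

```text
[ 0.41911649 -0.01297835  0.11852224] [-0.57104942  0.37044898  0.60626162  2.30177261 -0.39395271  0.56585114
  0.3749039 ] [[-0.0348, 0.9994, 0.0004], [0.9994, 0.0348, -0.0005], [-0.0005, 0.0004, -1.0]] 63.1
```

>>> move_arm([
  [0,0,15,0,0,0],
  [0,0,10,0,0,0],
  [0,0,3,0,0,0],
  [0,0,0,0,0,0],
  [0,0,0,0,0,0],
])

```text
clock: 63.6
eef_pos: [0.4189, -0.0119, 0.0905]
orientation: [2.18, 2.262, 0.001]
ft_force: [-0.6, -0.6, -0.5]
gripper_width: 0.718
gripper_force: 0.0
```

>>> move_arm([
  [0,0,0,0,0,0],
  [0,0,0,0,0,0],
  [0,0,0,0,0,0],
  [0,0,0,0,0,0],
  [0,0,0,0,0,0],
], grip=0.2)

```text
clock: 64.1
eef_pos: [0.419, -0.0118, 0.0903]
orientation: [2.18, 2.262, 0.001]
ft_force: [0.6, -0.2, 2.9]
gripper_width: 0.469
gripper_force: 30.0
```

```bash
python3 - <<'E'
from h import *
s,p,Rt=st(); print(p,s['gripper_width'],s['gripper_force'],s['ft_force'],Rt[2].round(4))
q=p*1000
plan([(q[0],q[1],245),(500,-150,245,2.2),(604.6,-312.5-78,245),(604.6,-390,203)],42)
E
```

```text
[ 0.4189893  -0.01176222  0.09034142] 0.4686308411943079 30.000241755042225 [ 0.59744904 -0.16709518  2.86080905] [ 1.e-04  8.e-04 -1.e+00]
to (np.float64(418.9893027372681), np.float64(-11.762224602789294), 245) 4 x [0.0, 0.0, -38.7]  total [ 0.000e+00  1.000e-01 -1.547e+02]
to (500, -150, 245, 2.2) 4 x [-35.3, 19.0, 0.0]  total [-141.1   75.8    0. ]
to (604.6, -390.5, 245) 7 x [-34.9, 13.7, 0.0]  total [-244.2   95.6    0. ]
to (604.6, -390, 203) 2 x [0.2, -0.0, 21.0]  total [ 0.5 -0.  42. ]
```

>>> move_arm([
  [0,0,-15,0,0,0],
  [0,0,-46,0,0,0],
  [0,0,-47,0,0,0],
  [0,0,-47,0,0,0],
  [-35,19,0,0,0,0],
  [-35,19,0,0,0,0],
  [-35,19,0,0,0,0],
  [-36,19,0,0,0,0],
  [-35,14,0,0,0,0],
  [-35,14,0,0,0,0],
  [-35,14,0,0,0,0],
  [-35,14,0,0,0,0],
  [-35,14,0,0,0,0],
  [-35,13,0,0,0,0],
  [-34,13,0,0,0,0],
  [0,0,21,0,0,0],
  [0,0,21,0,0,0],
  [0,0,0,0,0,0],
  [0,0,0,0,0,0],
  [0,0,0,0,0,0],
])

```text
clock: 66.1
eef_pos: [0.6052, -0.3903, 0.2043]
orientation: [2.178, 2.261, 0.0]
ft_force: [-0.1, -0.3, -0.7]
gripper_width: 0.464
gripper_force: 30.0
```

```bash
python3 - <<'E'
from jars import *
s,p,Rt=st(); print(p,np.degrees(np.arctan2(Rt[1,1],Rt[0,1])),s['gripper_force'])
wells('k3')
print(Rt.T@(np.array([604.7,-312.3,0])-p*1000))
E
```

```text
[ 0.60517219 -0.39033795  0.20433861] 2.140209849184244 29.999902651179582
well [ 604.8 -312.8] 23.2 tool [77.8  2.1]
well [ 601.2 -241.2] 23.2 tool [149.4   1.3]
well [ 574.8 -282.2] 23.15 tool [109.4 -26.7]
[ 78.19678679   2.17638281 204.26683271]
```

>>> move_arm([
  [26,0.7,0,0,0,0],
  [26,0.7,0,0,0,0],
  [26.5,0.7,0,0,0,0],
  [0,0,0,0,0,0],
  [0,0,15,0,0,0],
  [0,0,11,0,0,0],
  [0,0,0,0,0,0],
  [0,0,2,0,0,0],
  [0,0,2,0,0,0],
  [0,0,2,0,0,0],
  [0,0,1,0,0,0],
  [0,0,0,0,0,0],
])

```text
clock: 67.35
eef_pos: [0.6049, -0.3118, 0.1703]
orientation: [2.179, 2.261, 0.002]
ft_force: [4.1, 0.3, 1.8]
gripper_width: 0.467
gripper_force: 30.0
```

>>> move_arm([
  [0,0,2,0,0,0],
  [0,0,2,0,0,0],
  [0,0,2,0,0,0],
  [0,0,1.5,0,0,0],
  [0,0,0,0,0,0],
])

```text
clock: 67.85
eef_pos: [0.6049, -0.3117, 0.1627]
orientation: [2.178, 2.261, 0.001]
ft_force: [5.4, -0.7, 1.5]
gripper_width: 0.466
gripper_force: 30.0
```

>>> move_arm([
  [0,0,0,0,0,0],
  [0,0,0,0,0,0],
  [0,0,0,0,0,0],
  [0,0,-15,0,0,0],
  [0,0,-30,0,0,0],
  [0,0,-35,0,0,0],
  [30,-30,-30,0,0,0],
  [40,-40,0,0,0,0],
  [40,-40,0,0,0,0],
  [40,0,0,0,0,0],
  [45,0,0,0,0,0],
  [45,0,0,0,0,0],
  [45,0,0,0,0,0],
  [45,0,0,0,0,0],
  [45,0,0,0,0,0],
  [45,0,0,0,0,0],
  [0,0,0,0,0,0],
  [0,0,0,0,0,0],
], grip=0.6)

```text
clock: 69.65
eef_pos: [0.489, 0.0943, 0.272]
orientation: [2.177, 2.264, -0.001]
ft_force: [0.1, -0.1, 0.1]
gripper_width: 0.601
gripper_force: 0.0
```

```bash
python3 - <<'E'
from jars import *
s,p,Rt=st(); print(p,s['clock'],s['ft_force'])
c,f,hsv=top('top8'); S,V=hsv[...,1].astype(int),hsv[...,2].astype(int)
print('jars',rect(c,(V<45).astype(np.uint8)*255,(325,160,395,210),.116,3))
g=cv2.cvtColor(f,cv2.COLOR_BGR2GRAY)
for (x,y) in [(600,-192.4),(602.4,-252.5),(604.8,-312)]: print(np.round(proj(c,(x/1000,y/1000,.116))),end=' ')
# panel/handle: handle row around column 361
print('\nhandle',[ (v,*hsv[v,361]) for v in range(200,230,2)])
t0=cv2.imread('pics/top0.png'); d=cv2.absdiff(f,t0).max(2)
m=cv2.morphologyEx((d>30).astype(np.uint8),cv2.MORPH_OPEN,np.ones((3,3)))
n,_,stt,cen=cv2.connectedComponentsWithStats(m); print([(a[:5].tolist()) for a in stt[1:] if a[4]>25])
E
```

```text
[0.48901574 0.09426394 0.27195246] 69.65 [ 0.11605589 -0.0825943   0.08601837]
jars [(135.5, 598.2, -191.4, 40, 41, 89.2), (135.0, 602.6, -310.3, 40, 41, 88.4), (132.5, 600.5, -251.3, 41, 42, 16.7)]
[343. 187.] [363. 186.] [382. 186.] 
handle [(200, np.uint8(13), np.uint8(179), np.uint8(101)), (202, np.uint8(13), np.uint8(188), np.uint8(95)), (204, np.uint8(13), np.uint8(185), np.uint8(102)), (206, np.uint8(13), np.uint8(193), np.uint8(102)), (208, np.uint8(14), np.uint8(180), np.uint8(51)), (210, np.uint8(13), np.uint8(170), np.uint8(45)), (212, np.uint8(17), np.uint8(32), np.uint8(126)), (214, np.uint8(16), np.uint8(31), np.uint8(122)), (216, np.uint8(19), np.uint8(33), np.uint8(122)), (218, np.uint8(16), np.uint8(33), np.uint8(117)), (220, np.uint8(23), np.uint8(10), np.uint8(101)), (222, np.uint8(15), np.uint8(36), np.uint8(57)), (224, np.uint8(18), np.uint8(37), np.uint8(123)), (226, np.uint8(20), np.uint8(31), np.uint8(124)), (228, np.uint8(16), np.uint8(35), np.uint8(124))]
[[215, 175, 112, 190, 11064], [214, 176, 25, 47, 1014], [336, 181, 14, 14, 161], [355, 180, 15, 15, 168], [375, 180, 14, 14, 151], [185, 182, 19, 36, 542], [158, 185, 17, 35, 552], [330, 208, 61, 9, 367], [364, 224, 13, 4, 47], [0, 305, 249, 115, 15020], [209, 349, 12, 8, 65], [250, 367, 8, 10, 67], [316, 374, 9, 11, 69], [310, 399, 5, 9, 30], [227, 417, 15, 3, 33]]
```

```bash
python3 - <<'E'
from h import *
c=cam('top'); g=cv2.cvtColor(c['frame'],cv2.COLOR_BGR2HSV)
print(proj(c,(.5086,-.2546,.05)), g[212:226,361,1].tolist(), g[212:226,361,2].tolist())
print('front', proj(c,(.5436,-.2546,.061)), proj(c,(.5436,-.2546,.085)))
E
```

```text
(np.float64(360.4823284574123), np.float64(220.2665073634058)) [31, 34, 30, 33, 36, 33, 31, 14, 15, 9, 27, 40, 35, 35] [124, 121, 121, 122, 122, 122, 117, 90, 102, 86, 57, 82, 125, 123]
front (np.float64(360.79020789165475), np.float64(208.6335614867332)) (np.float64(362.0298871662086), np.float64(207.2053784620699))
```

The handle is seen at v≈220, where a fully shut drawer puts it (220.3). All three jars stand in the wells, so I hand in.

```bash
python3 -c "
from bench import arm
print(arm.hand_in())"
```

```text
the job is handed in; nothing more can be done
None
```

The job is handed in at about 70 s of arm time: the three tiles are in one pile in the drawer, which is pushed shut, and the three black-capped jars stand upright in the three wells; the judge returned no score.

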